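# Put the hand washer back together

## Task

The little hand washer for delicates has been rinsed and its parts are lying about the counter. Put it back together where the white tub stands: first the teal basket upright in the tub, then the navy agitator down over the basket's post, then the lid fully home on the tub's rim, and last the yellow stopper fully home in the lid's filler neck. Lower each part into place rather than dropping it, let go of everything, and do not push or knock over the red jug, the white bottle or the scrubbing brush.

Things in the scene. Friction and masses are not known exactly. Their poses are not given: they have to be found in the camera images.
- tub: White round open tub with a grey rim band, fast on the counter by its suction foot, 142 mm high, 207 mm across the rim outside; inside clear width 172 mm at the floor, 188 mm at the rim; floor 5 mm thick with a pivot pin (12 mm wide, 12 mm high) in the middle. Stands in any of four places in a row across the counter. Origin: centre of its underside, z up.
- basket: Teal slotted basket, 169 mm across the rim, 105 mm high, with a 28 mm round post at its centre up to 110 mm (top 13 mm a cone); lift it by the post, gripping 80 to 97 mm up. Its floor is 11 mm above the underside; below are feet and a 34 mm socket for the tub's pin. In the tub its origin is 5 mm above the tub's. About 0.18 kg. Origin: centre of its underside, z up.
- agitator: Navy agitator, standing: round sleeve 44 mm wide, 112 mm high, closed on top, open below (bore 36 mm wide, 103 mm deep), foot skirt 116 mm across, four fins 64 mm high. Grip the sleeve 85 to 108 mm up. On the basket's post it rests on the basket's floor, origin 11 mm above the basket's. About 0.13 kg. Origin: centre of its underside, z up.
- lid: Pale blue-grey lid, 206 mm across, right way up: skirt 180 mm wide, 8 mm deep, rim plate 6 mm thick, fixed grey knob 44 mm wide from 22 to 52 mm up (grip it 30 to 48 mm up; its own +y and -y sides are clear), white filler neck on its +x side. Home on the tub (4 mm play), any way round, origin 134 mm above the tub's. About 0.22 kg. Origin: centre of the skirt's underside, z up.
- neck (a point): Centre of the mouth of the lid's filler neck, 66 mm along the lid's +x from its centre and 30 mm above its underside; axes as the lid's. Round hole 38 mm wide, 16 mm deep, dark bottom; neck 48 mm outside. The knob's side is 44 mm away and its top 22 mm higher.
- stopper: Yellow stopper standing on its stem (30 mm wide, 14 mm long, bevelled foot); flange 54 mm wide, 14 to 19 mm up; upright grip tab 19 to 45 mm up, 12 mm thick along its own y, 36 mm long along its x. Home in the neck (any yaw), flange on the mouth, its origin is 14 mm below point neck. About 0.03 kg. Origin: centre of its underside, z up.
- jug: Bystander: red detergent jug with a white cap, 75 x 115 mm, 210 mm high, on the far left of the counter. Leave it alone. Origin: centre of its underside.
- bleach: Bystander: white bottle with a black cap, 68 mm in diameter, 210 mm high, on the far right of the counter. Leave it alone. Origin: centre of its underside.
- brush: Bystander: green scrubbing brush with a bow handle, 130 x 52 mm, 65 mm high, near the far edge. Leave it alone. Origin: centre of its underside.
Not all that is in view belongs to the job. What is meant by the agitator is not orange, and is the larger of those in its own colour. Several things look just like the stopper: the one meant starts farthest to the robot's right.

How it is judged:
On the way, in this order (a step that is already met when the one before it is completed fails the run):
1. the basket stands upright on the tub's floor, let go (z of basket in the frame of tub between 0.001 and 0.009 m and horizontal distance between basket and tub below 0.012 m and angle between basket's own z axis and vertical below 0.06 rad and contact force between the fingers and basket below 0.05 N), for 0.2 s.
2. then the agitator is over the basket's post, down on the basket's floor, let go (z of basket in the frame of tub between 0.001 and 0.009 m and horizontal distance between basket and tub below 0.012 m and angle between each of basket, agitator's own z axis and vertical below 0.06 rad and z of agitator in the frame of basket between 0.007 and 0.015 m and horizontal distance between agitator and basket below 0.008 m and contact force between the fingers and agitator below 0.05 N), for 0.2 s.
3. then the lid is home on the tub's rim, let go (z of basket in the frame of tub between 0.001 and 0.009 m and horizontal distance between basket and tub below 0.012 m and angle between each of basket, agitator's own z axis and vertical below 0.06 rad and z of agitator in the frame of basket between 0.007 and 0.015 m and horizontal distance between agitator and basket below 0.008 m and z of lid in the frame of tub between 0.13 and 0.138 m and horizontal distance between lid and tub below 0.008 m and angle between lid's own z axis and vertical below 0.04 rad and contact force between the fingers and lid below 0.05 N), for 0.2 s.
4. last the stopper is home in the filler neck, let go (z of basket in the frame of tub between 0.001 and 0.009 m and horizontal distance between basket and tub below 0.012 m and angle between each of basket, agitator's own z axis and vertical below 0.06 rad and z of agitator in the frame of basket between 0.007 and 0.015 m and horizontal distance between agitator and basket below 0.008 m and z of lid in the frame of tub between 0.13 and 0.138 m and horizontal distance between lid and tub below 0.008 m and angle between lid's own z axis and vertical below 0.04 rad and z of stopper in the frame of lid between 0.012 and 0.02 m and horizontal distance between stopper and neck below 0.008 m and angle between stopper's own z axis and vertical below 0.08 rad and contact force between the fingers and stopper below 0.05 N), for 0.2 s.
At the end, for the whole second after the job is handed in: Basket on the tub's floor (4 mm in height, 12 mm of centre), agitator over its post on the basket's floor (4, 8 mm), lid home on the tub's rim (4, 8 mm), stopper home in the neck (4, 8 mm), all upright (0.04 to 0.08 rad), released and at rest (all of step 4 and contact force between the fingers and basket below 0.05 N and contact force between the fingers and agitator below 0.05 N and contact force between the fingers and lid below 0.05 N and linear speed of each of basket, agitator, lid, stopper below 0.02 m/s and angular speed of each of basket, agitator, lid, stopper below 0.2 rad/s); the robot touches nothing.
It fails at once if a part of the washer is dropped (falls free for more than about 25 mm) or thrown ((linear speed of basket above 0.7 m/s and contact force between the fingers and basket below 0.05 N) or (linear speed of agitator above 0.7 m/s and contact force between the fingers and agitator below 0.05 N) or (linear speed of lid above 0.7 m/s and contact force between the fingers and lid below 0.05 N) or (linear speed of stopper above 0.7 m/s and contact force between the fingers and stopper below 0.05 N)).
It fails at once if the red jug is pushed more than 30 mm or knocked over (distance of jug from where it was at the start of the episode above 0.03 m or angle between jug's own z axis and vertical above 0.35 rad).
It fails at once if the white bottle is pushed more than 30 mm or knocked over (distance of bleach from where it was at the start of the episode above 0.03 m or angle between bleach's own z axis and vertical above 0.35 rad).
It fails at once if the scrubbing brush is pushed more than 30 mm or knocked over (distance of brush from where it was at the start of the episode above 0.03 m or angle between brush's own z axis and vertical above 0.35 rad).
It also fails if it takes over 128 s, if anything falls off the work surface, if the arm or the gripper's body presses on something with over 40 N, if the wrist force passes 120 N, or if a joint passes its speed limit or range.

## Robot

A 6-joint arm with a two-finger parallel gripper is mounted at the origin on the work surface. World frame = base frame: x ahead of the robot, y to its left, z up, the work surface at z = 0. Lengths are in m, angles in rad, forces in N, time in s.
With the tool pointing down it reaches from about 0.35 to 0.975 m from the base axis. Payload 4.9 kg.
Tool frame: the origin (TCP) lies at the very end of the fingers, on their centre line; the grasp point (between the pads) lies 19 mm behind it (ctrl.grasp_offset is the distance from the TCP to the grasp point, in m); z points along the fingers, y is the line along which they close (so a half turn about z gives the same grasp; the last joint's range is limited). The gripper opens to 85 mm and grips with 20 to 120 N. Pads are 22 mm wide; open, the fingers measure 114 mm over their backs; the gripper's body (76 mm by 85 mm) begins 54 mm behind the grasp point. The pads swing forward as they close: fully open they stand 13 mm farther back than shut.
Start: joints at [-1.382, 0.053, 1.613, -0, 1.476, -0.119], TCP at [0.189, -0.596, 0.231] pointing down, gripper open.
Joint ranges: [-3.01, 3.01], [-1.01, 2.22], [0.06, 2.58], [-1.02, 4.17], [0.09, 2.62], [-3.14, 3.14]. Speed limits (rad/s): [2.57, 2.57, 3.14, 3.14, 3.14, 3.14].

## Interface

Orientations are given as a rotation vector (axis times angle).
In Python, from station import ctrl, optics gives the robot as it stands.
- The arm moves only by the shell command python3 -m handwheel 'ROWS' [OPENING] [FORCE]. ROWS is JSON, a list of rows, each an object of numbers: "tx", "ty", "tz": the shift along the tool's x, y, z in mm; "roll": the turn about the tool's z in rad. A call has 1 to 12 rows; each row shifts and turns the commanded pose from where the row before left it, along the tool's axes as they then stand; what a row does not reach is not made up. A row lasts 1/12 s, in which the tool goes at most 41.7 mm and 7.16 degrees, less where a joint would pass 70% of its speed; a pose out of reach is approached as far as the arm can. A call with a gripper value outside its range is refused whole. OPENING is the finger opening in mm, from 0 to 85.4, set as the call begins (- or left out, the last holds). The fingers move at their own pace and stop on an object; FORCE is the grip in N (left out, the last holds). Time passes only in rows, so rows that do not move let the fingers close. It gives the time, the measured TCP pose, the force, the opening and the grip force at its end, in the units of the state.
- ctrl.get_obs(): the state, without advancing time (a new reading comes with each control period).
- optics.get_image(name): name is "scene" or "top"; returns (picture, depth): 480x640x3 uint8, red, green, blue; 480x640 float32, m along the optical axis (not along the pixel's ray), 0 where there is no reading.
- optics.camera_params(name): a dict with "mtx" (3x3 intrinsics, pixels), "extrinsics" (4x4, takes a point from camera to world coordinates). Camera axes: x right, y down, z forward; pixel columns grow to the right and rows downward; lengths in m; the calibration is good to about 2 mm. A picture is of the moment at which its call begins. camera_params takes no time and is no camera call.
- ctrl.finish_job(): hands the job in; it is judged then, once.
The state is a dict: "t": time; "q": joint angles; "dq": joint speeds; "effort": joint torques, N m; "tool_pos": TCP position; "tool_rot": TCP orientation; "contact_force": force on the tool from outside, world axes, zero at the start; "wrist_torque": the same for the moment, N m; "opening": finger opening in m; "grip_force": force on a finger pad.
Only numpy, scipy, OpenCV 4.12 (cv2) and the standard library are available. Lean on these libraries where they do the work, as an engineer would, in place of code of your own. Each camera call takes 0.05 s, during which the arm holds its last target. There are 200 camera calls.

## Working session

There is one attempt and no reset: what is moved stays moved. The work goes in short steps, Python scripts to look and compute and a shell command to move; the robot and the scene stay as the last step left them, time stands still between calls to the robot, and variables do not carry over. Pictures are saved under pics/ and viewed, at most 14 in all, crops included, and the job is handed in when it is done.

```bash
ls; mkdir -p pics; python3 - <<'E'
from station import ctrl, optics
import cv2,numpy as np
for n in("scene","top"):
    im,d=optics.get_image(n); cv2.imwrite(f"pics/{n}0.png",im[:,:,::-1]); np.save(f"pics/{n}0.npy",d)
    p=optics.camera_params(n); print(n,np.round(p["mtx"],1).tolist(),np.round(p["extrinsics"],3).tolist())
o=ctrl.get_obs();print(o,ctrl.grasp_offset)
E
```

```text
pics
scene [[537.0, 0.0, 331.5], [0.0, 537.0, 232.6], [0.0, 0.0, 1.0]] [[0.871, 0.38, -0.311, 0.999], [0.49, -0.658, 0.572, -0.878], [0.013, -0.651, -0.759, 1.228], [0.0, 0.0, 0.0, 1.0]]
top [[611.8, 0.0, 320.9], [0.0, 611.8, 232.1], [0.0, 0.0, 1.0]] [[-0.015, -0.991, 0.134, 0.326], [-1.0, 0.018, 0.02, -0.012], [-0.022, -0.133, -0.991, 1.426], [0.0, 0.0, 0.0, 1.0]]
{'t': 0.1, 'q': array([-1.38198364e+00,  5.32661311e-02,  1.61416830e+00, -1.91492606e-05,
        1.47601630e+00, -1.19019908e-01]), 'dq': array([-0.00070844,  0.00014273, -0.00143649, -0.00041049, -0.00059759,
        0.00098   ]), 'effort': array([-3.23036447e-04, -3.94906354e+01, -3.71364462e+01, -1.41345463e-04,
        3.92082991e-03, -7.54295058e-06]), 'tool_pos': array([ 0.18924618, -0.5950584 ,  0.23019435]), 'tool_rot': array([-3.10261876e+00, -4.81353612e-01,  1.31676155e-04]), 'contact_force': array([-0.40275067,  0.10217983, -0.54279723]), 'wrist_torque': array([-0.02881107, -0.00544085,  0.00051635]), 'grip_force': 0.0, 'opening': 0.08505094787387539} 0.0187
```

View pics/scene0.png

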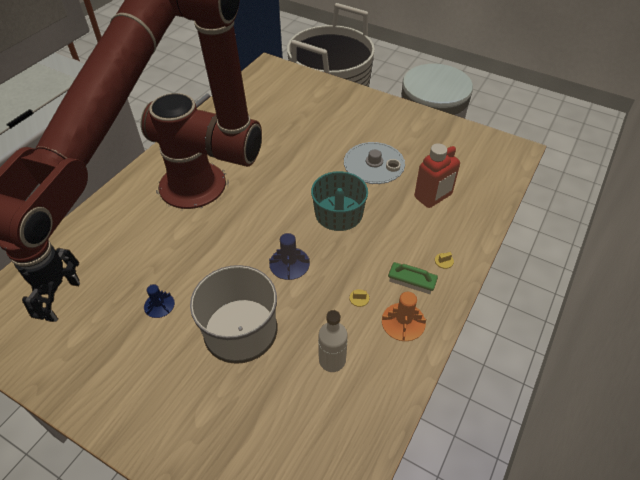

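View pics/top0.png

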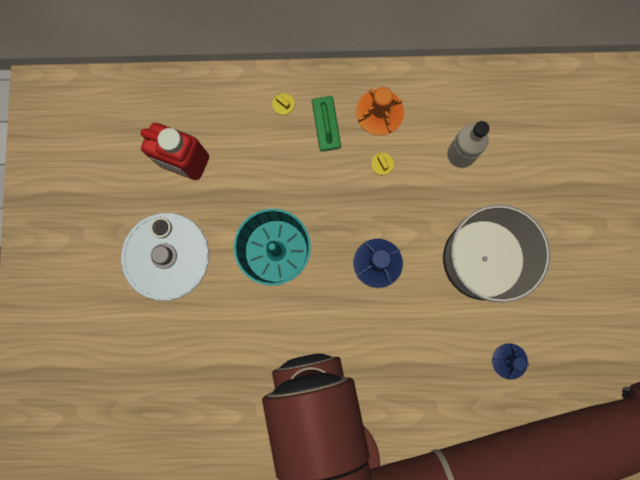

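Scene view: the tub is at about (235,312), the large navy agitator at (289,257) and the basket at (339,200). The lid is at (375,161) with its neck at (393,165), and the stoppers are at (360,297) and (444,260). 

Top view: tub (497,253), agitator (379,262), basket (272,247), lid (165,256), neck (162,228). The rightmost stopper is at (382,164). The small navy agitator at (510,361) and the orange one are decoys.

```bash
cat >h.py <<'E'
from station import ctrl, optics
import cv2,numpy as np
from scipy.spatial.transform import Rotation as R
from scipy.optimize import least_squares
P={n:optics.camera_params(n) for n in("scene","top")}
def ray(n,uv):
    K,E=P[n]["mtx"],P[n]["extrinsics"]
    uv=np.atleast_2d(np.asarray(uv,float)); d=np.c_[uv,np.ones(len(uv))]@np.linalg.inv(K).T@E[:3,:3].T
    return E[:3,3],d
def plane(n,uv,z):
    c,d=ray(n,uv); return c+d*((z-c[2])/d[:,2])[:,None]
def tri(a,b):   # pixel in scene, pixel in top -> point, miss distance
    c1,d1=ray("scene",a);c2,d2=ray("top",b);d1,d2=d1[0],d2[0]
    s=np.linalg.lstsq(np.c_[d1,-d2],c2-c1,rcond=None)[0]
    p,q=c1+s[0]*d1,c2+s[1]*d2
    return (p+q)/2,np.linalg.norm(p-q)
def cloud(n,d):
    v,u=np.mgrid[:480,:640]; c,r=ray(n,np.c_[u.ravel(),v.ravel()])
    return (c+r*d.ravel()[:,None]).reshape(480,640,3)
def hsv(im): return cv2.cvtColor(im,cv2.COLOR_RGB2HSV)
COL=dict(teal=((80,80,40),(95,255,255)),navy=((108,90,30),(128,255,255)),yellow=((22,120,80),(34,255,255)))
def mask(im,c): return cv2.inRange(hsv(im),*map(np.array,COL[c]))
def blobs(m,amin=60):
    k,l,s,c=cv2.connectedComponentsWithStats(m); return [(l==i,s[i],c[i]) for i in range(1,k) if s[i][4]>=amin]
def circ(xy):
    f=lambda p:np.hypot(xy[:,0]-p[0],xy[:,1]-p[1])-p[2]
    r=least_squares(f,[*xy.mean(0),.05],loss="soft_l1",f_scale=.002); return r.x,np.sqrt(np.mean(r.fun**2))
E
python3 - <<'E'
from h import *
np.set_printoptions(precision=4,suppress=True)
for n in("scene","top"):
    im=cv2.imread(f"pics/{n}0.png")[:,:,::-1].copy(); C=cloud(n,np.load(f"pics/{n}0.npy"))
    H=hsv(im)
    pts=dict(scene=[(339,190),(289,257),(375,156),(235,280),(404,310)],top=[(276,247),(381,258),(163,253),(450,258)])[n]
    print(n,[(H[v,u].tolist(),C[v,u].round(3).tolist()) for u,v in pts])
    for c in COL:
        for b,s,ce in blobs(mask(im,c)):
            z=C[b][:,2]; zt=np.percentile(z,97); t=C[b][z>zt-.006]
            print(c,s.tolist(),"z97 %.4f"%zt,"topmean",t.mean(0),"n",len(t),end=" ")
            if c=="teal": t=C[b][(z>.098)&(z<.110)]; r=t[np.hypot(*(t-t.mean(0))[:,:2].T)>.06];print("rimcirc",circ(r[:,:2]),end="")
            print()
    # tub rim / lid via height and place
    for nm,zl,zh,ym,ex in(("tub",.134,.150,-.2,(0,-1)),):
        z=C[...,2];b=(z>zl)&(z<zh)&(C[...,1]<ym)&(C[...,1]>-.6)&(C[...,0]>.3)&(C[...,0]<.75)
        for bb,s,ce in blobs(b.astype(np.uint8)*255): print(nm,s.tolist(),np.median(C[bb][:,2]),circ(C[bb][:,:2]))
E
```

```text
scene [([85, 113, 106], [0.48, 0.117, 0.111]), ([165, 22, 47], [0.46, -0.13, 0.054]), ([13, 28, 109], [0.481, 0.363, 0.057]), ([20, 49, 78], [0.394, -0.284, 0.086]), ([13, 159, 90], [0.814, -0.152, 0.09])]
teal [312, 172, 56, 40, 469] z97 0.1086 topmean [0.4945 0.0895 0.12  ] n 158 rimcirc (array([0.479 , 0.1213, 0.0809]), np.float64(0.002098935810800348))
navy [234, 0, 48, 70, 2214] z97 -0.1917 topmean [-0.6463  1.2272 -0.0749] n 90 
navy [145, 285, 29, 32, 581] z97 0.0794 topmean [ 0.2332 -0.4157  0.0931] n 74 
yellow [435, 252, 19, 16, 176] z97 0.0503 topmean [0.836  0.068  0.0847] n 32 
yellow [350, 289, 19, 17, 190] z97 0.0494 topmean [ 0.688  -0.1496  0.0748] n 42 
tub [190, 265, 87, 75, 925] 0.1408622352302007 (array([ 0.4545, -0.3623,  0.0996]), np.float64(0.0024855138510694852))
tub [319, 323, 28, 24, 276] 0.1412028306203832 (array([ 0.7031, -0.3189,  0.0265]), np.float64(0.0036702998448261176))
top [([89, 182, 56], [0.473, 0.112, 0.106]), ([114, 101, 109], [0.445, -0.115, 0.107]), ([16, 23, 145], [0.47, 0.375, 0.049]), ([19, 31, 66], [0.44, -0.257, 0.137])]
teal [234, 209, 77, 76, 4345] z97 0.1078 topmean [0.4747 0.1131 0.1491] n 579 rimcirc (array([0.4742, 0.122 , 0.0805]), np.float64(0.0016983972599664333))
navy [354, 239, 48, 48, 1811] z97 0.1146 topmean [ 0.4384 -0.1096  0.1579] n 289 
navy [493, 344, 34, 35, 935] z97 0.0816 topmean [ 0.218  -0.3928  0.1229] n 154 
yellow [272, 93, 23, 22, 388] z97 0.0478 topmean [0.8187 0.1013 0.0671] n 65 
yellow [371, 152, 23, 23, 414] z97 0.0477 topmean [ 0.6691 -0.1274  0.0664] n 66 
tub [458, 125, 30, 29, 303] 0.14119719840985212 (array([ 0.6985, -0.3184,  0.0267]), np.float64(0.003350224225589533))
tub [450, 205, 100, 98, 1171] 0.14150321441709424 (array([ 0.4479, -0.3592,  0.0995]), np.float64(0.002323003497736388))
```

```bash
cat >meas.py <<'E'
from h import *
np.set_printoptions(precision=4,suppress=True)
def snap(tag,save=True):
    out={}
    for n in("scene","top"):
        im,d=optics.get_image(n); out[n]=(im,cloud(n,d))
        cv2.imwrite(f"pics/{n}{tag}.png",im[:,:,::-1]); np.save(f"pics/{n}{tag}.npy",d)
    return out
def load(tag): return {n:(cv2.imread(f"pics/{n}{tag}.png")[:,:,::-1].copy(),cloud(n,np.load(f"pics/{n}{tag}.npy"))) for n in("scene","top")}
def disc(S,x,y,r,zl,zh,nm,clean=True):
    """centre of the flat top near x,y: minimum circle of its pixels, cast at its median height; and both rays crossed"""
    uv={}
    for n in S:
        C=S[n][1]; b=((C[...,2]>zl)&(C[...,2]<zh)&(np.hypot(C[...,0]-x,C[...,1]-y)<r)).astype(np.uint8)
        if clean: b=cv2.morphologyEx(b,cv2.MORPH_OPEN,np.ones((2,2),np.uint8))
        B=blobs(b,8)
        if not B: print(nm,n,"none");continue
        bb=max(B,key=lambda q:q[1][4])[0]; v,u=np.nonzero(bb)
        e=cv2.minAreaRect(np.c_[u,v].astype(np.float32)); uv[n]=np.array(e[0])
        z=np.median(C[bb][:,2]); p=plane(n,e[0],z)[0]; q=plane(n,np.c_[u,v],z)[:,:2]
        (cx,cy),rr=cv2.minEnclosingCircle(q.astype(np.float32))
        print(nm,n,"px",uv[n].round(1),"centre",p,"mec",round(cx,4),round(cy,4),"diam %.4f"%(2*rr),"n",len(u))
    if len(uv)==2: p,m=tri(uv["scene"],uv["top"]); print("   crossed",p,"miss %.4f"%m)
E
python3 - <<'E'
from meas import *
S=load(0)
disc(S,.445,-.115,.05,.104,.120,"agit")
disc(S,.475,.114,.03,.098,.118,"post")
disc(S,.475,.372,.04,.044,.060,"knob")
for n in S:
    im,C=S[n]; z=C[...,2]; b=(z>.006)&(z<.03)&(np.hypot(C[...,0]-.47,C[...,1]-.37)<.13)
    v,u=np.nonzero(max(blobs(b.astype(np.uint8)*255),key=lambda q:q[1][4])[0]); p=plane(n,np.c_[u,v],.014)
    (c,r)=cv2.minEnclosingCircle(p[:,:2].astype(np.float32)); h=cv2.convexHull(p[:,:2].astype(np.float32))[:,0]; print("lidplate",n,c,2*r,circ(h))
disc(S,.535,.372,.032,.022,.036,"neck",False)
disc(S,.68,-.135,.035,.036,.052,"tab",False)
disc(S,.68,-.135,.035,.012,.026,"flange",False)
for n in S:
    v,u=np.nonzero(mask(S[n][0],"yellow")); p=plane(n,np.c_[u,v],.019); p=p[np.hypot(p[:,0]-.68,p[:,1]+.13)<.06]
    print("yellow",n,p.mean(0))
im=S["top"][0]; a=cv2.resize(im[135:195,350:415],None,fx=6,fy=6,interpolation=2); b=cv2.resize(im[205:305,115:215],(390,390),interpolation=2)
cv2.imwrite("pics/crop1.png",cv2.hconcat([cv2.resize(a,(390,390)),b])[:,:,::-1])
E
```

```text
agit scene px [288.5 240. ] centre [ 0.4544 -0.1182  0.1116] mec 0.4543 -0.119 diam 0.0465 n 165
agit top px [381.5 260. ] centre [ 0.4402 -0.1153  0.1118] mec 0.4401 -0.1147 diam 0.0440 n 321
   crossed [ 0.4451 -0.1134  0.1002] miss 0.0095
post scene px [340. 192.] centre [0.4837 0.1177 0.1047] mec 0.4857 0.1185 diam 0.0275 n 41
post top px [272.  247.5] centre [0.472  0.121  0.1065] mec 0.472 0.1199 diam 0.0251 n 98
   crossed [0.4763 0.1244 0.0943] miss 0.0072
knob scene px [376. 155.] centre [0.4792 0.3756 0.0509] mec 0.4786 0.3757 diam 0.0508 n 99
knob top px [161. 256.] centre [0.4632 0.3789 0.0515] mec 0.4631 0.3794 diam 0.0435 n 279
   crossed [0.4691 0.3865 0.0366] miss 0.0108
lidplate scene (0.47277766466140747, 0.38187235593795776) 0.22008390724658966 (array([0.4725, 0.3815, 0.1043]), np.float64(0.002245388834818101))
lidplate top (0.46712788939476013, 0.3824065923690796) 0.21253487467765808 (array([0.4668, 0.3826, 0.1039]), np.float64(0.0010695238638848234))
neck scene px [392.  165.5] centre [0.5378 0.38   0.0278] mec 0.538 0.3855 diam 0.0531 n 58
neck top px [165.1 228.6] centre [0.5289 0.3769 0.0296] mec 0.5316 0.3856 diam 0.0454 n 66
   crossed [0.5333 0.3812 0.0234] miss 0.0083
tab scene px [359.5 293. ] centre [ 0.6823 -0.1335  0.0449] mec 0.6815 -0.1321 diam 0.0376 n 76
tab top px [382.2 161.4] centre [ 0.6745 -0.1288  0.0439] mec 0.6743 -0.1283 diam 0.0368 n 85
   crossed [ 0.6783 -0.1285  0.035 ] miss 0.0036
flange scene px [358.5 299.3] centre [ 0.6825 -0.1369  0.0198] mec 0.6815 -0.1319 diam 0.0541 n 164
flange top px [381.5 164. ] centre [ 0.6745 -0.129   0.0192] mec 0.6746 -0.129 diam 0.0545 n 290
   crossed [ 0.6784 -0.1295  0.0067] miss 0.0018
yellow scene [ 0.6814 -0.1318  0.019 ]
yellow top [ 0.6763 -0.1302  0.019 ]
```

View pics/crop1.png

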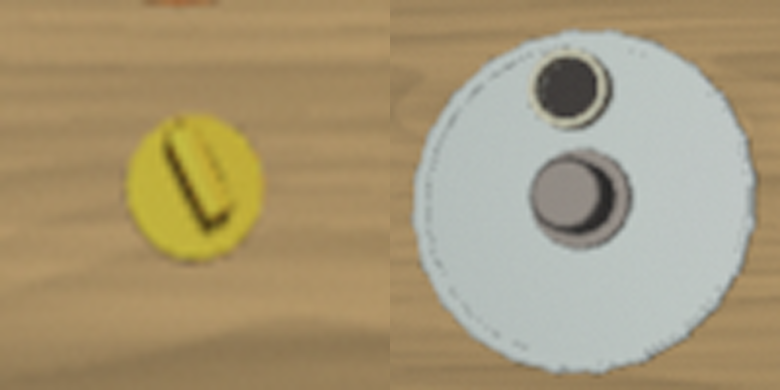

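```bash
cat >go.py <<'E'
import sys
from h import *
# go.py x y z yaw_deg(of the closing line): tool-axis shift from the present pose
def go(x,y,z,yaw=None):
    o=ctrl.get_obs(); r=R.from_rotvec(o["tool_rot"]); M=r.as_matrix(); p=o["tool_pos"]
    d=M.T@(np.array([x,y,z])-p)*1000
    print("t %.1f pos"%o["t"],p.round(4),"tilt %.3f"%np.arccos(-M[2,2]),"yawline %.2f"%np.degrees(np.arctan2(M[1,1],M[0,1])),"q6 %.2f"%o["q"][5],"F",o["contact_force"].round(1),"open %.1f grip %.1f"%(o["opening"]*1e3,o["grip_force"]))
    print("tx %.1f ty %.1f tz %.1f"%tuple(d),end=" ")
    if yaw is not None:
        a=np.arctan2(M[1,1],M[0,1])-np.radians(yaw); a=(a+np.pi/2)%np.pi-np.pi/2; print("roll %.3f (or +-pi)"%a,end="")
    print()
if __name__=="__main__": go(*map(float,sys.argv[1:]))
E
python3 go.py .4766 .1216 .25 90; python3 - <<'E'
from h import *
n="top"; print(plane(n,[(161.2,227.6)],.03),plane(n,[(160.4,254.5)],.052), plane(n,[(381.5,164)],.019))
E
```

```text
t 0.1 pos [ 0.1892 -0.5951  0.2302] tilt 0.002 yawline -72.36 q6 -0.12 F [-0.4  0.1 -0.5] open 85.1 grip 0.0
tx 491.0 ty -595.9 tz -18.6 roll 0.308 (or +-pi)
[[0.53142662 0.38589652 0.03      ]] [[0.46655077 0.38023111 0.052     ]] [[ 0.67456797 -0.12903031  0.019     ]]
```

```bash
python3 -m handwheel '[{"tx":20,"ty":-25,"tz":-4},{"tx":20,"ty":-25,"tz":-4},{"tx":20,"ty":-25,"tz":-4},{"tx":20,"ty":-25,"tz":-4},{"tx":20,"ty":-25,"tz":-4},{"tx":20,"ty":-25},{"tx":20,"ty":-25},{"tx":20,"ty":-25},{"tx":20,"ty":-25},{"tx":20,"ty":-25},{"tx":20,"ty":-25},{"tx":20,"ty":-25}]' 85 && python3 -m handwheel '[{"tx":20,"ty":-25},{"tx":20,"ty":-25},{"tx":20,"ty":-25},{"tx":20,"ty":-25},{"tx":20,"ty":-25},{"tx":20,"ty":-25},{"tx":20,"ty":-25},{"tx":20,"ty":-25},{"tx":20,"ty":-25,"roll":0.1},{"tx":20,"ty":-25,"roll":0.1},{"roll":0.1},{}]'; python3 go.py .4766 .1216 .25 90
```

```text
t 0.1 pos [ 0.1892 -0.5951  0.2302] tilt 0.002 yawline -72.36 q6 -0.12 F [-0.4  0.1 -0.5] open 85.1 grip 0.0
tx 491.0 ty -595.9 tz -18.6 roll 0.308 (or +-pi)$[0]: bad value
```

```bash
python3 -m handwheel '[{"tx":20.0,"ty":-25.0,"tz":-4.0,"roll":0.0}]' 85; echo; python3 -m handwheel '[{"tx":10,"ty":-12,"tz":-4,"roll":0}]'
```

```text
t: 0.18
tool_pos: [0.199, -0.5674, 0.2329]
tool_rot: [-3.103, -0.476, 0.002]
contact_force: [0.2, 1.5, 0.6]
opening: 0.0849
grip_force: 0.0

t: 0.27
tool_pos: [0.2069, -0.5493, 0.2377]
tool_rot: [-3.101, -0.48, -0.001]
contact_force: [0.1, -0.5, 0.8]
opening: 0.0847
grip_force: 0.0
```

```bash
python3 -m handwheel '[{"tx":20,"ty":-25,"tz":-4,"roll":0},{"tx":20,"ty":-25,"tz":-4,"roll":0},{"tx":20,"ty":-25,"tz":-4,"roll":0},{"tx":20,"ty":-25,"tz":0,"roll":0},{"tx":20,"ty":-25,"tz":0,"roll":0},{"tx":20,"ty":-25,"tz":0,"roll":0},{"tx":20,"ty":-25,"tz":0,"roll":0},{"tx":20,"ty":-25,"tz":0,"roll":0},{"tx":20,"ty":-25,"tz":0,"roll":0},{"tx":20,"ty":-25,"tz":0,"roll":0},{"tx":20,"ty":-25,"tz":0,"roll":0},{"tx":20,"ty":-25,"tz":0,"roll":0}]' 85 && python3 -m handwheel '[{"tx":20,"ty":-25,"tz":0,"roll":0},{"tx":20,"ty":-25,"tz":0,"roll":0},{"tx":20,"ty":-25,"tz":0,"roll":0},{"tx":20,"ty":-25,"tz":0,"roll":0},{"tx":20,"ty":-25,"tz":0,"roll":0},{"tx":20,"ty":-25,"tz":0,"roll":0},{"tx":20,"ty":-25,"tz":0,"roll":0},{"tx":20,"ty":-25,"tz":0,"roll":0},{"tx":20,"ty":-25,"tz":0,"roll":0},{"tx":20,"ty":-20,"tz":0,"roll":0.1},{"tx":0,"ty":0,"tz":0,"roll":0.1},{"tx":0,"ty":0,"tz":0,"roll":0.1}]'; python3 go.py .4766 .1216 .25 90
```

```text
t: 1.27
tool_pos: [0.3446, -0.191, 0.2509]
tool_rot: [-3.104, -0.481, 0.0]
contact_force: [0.0, -0.1, -0.5]
opening: 0.0853
grip_force: 0.0
t: 2.27
tool_pos: [0.4608, 0.1029, 0.2505]
tool_rot: [3.142, 0.009, -0.003]
contact_force: [0.6, 0.2, 0.6]
opening: 0.0851
grip_force: 0.0
t 2.3 pos [0.4608 0.1029 0.2505] tilt 0.002 yawline -89.66 q6 1.63 F [0.6 0.2 0.6] open 85.1 grip 0.0
tx 15.9 ty -18.6 tz 0.5 roll 0.006 (or +-pi)
```

```bash
python3 -m handwheel '[{"tx":16,"ty":-18,"tz":0,"roll":0},{"tx":0,"ty":0,"tz":0,"roll":0},{"tx":0,"ty":0,"tz":0,"roll":0}]'; python3 - <<'E'
from meas import *
S=snap(1); o=ctrl.get_obs(); p=o["tool_pos"]; tiles=[]
for n in S:
    E=P[n]["extrinsics"];K=P[n]["mtx"]
    def pr(X): c=np.linalg.inv(E)@np.r_[X,1]; q=K@c[:3]; return q[:2]/q[2]
    q=pr(p); print(n,q, pr(p+[0,.057,0]),pr(p-[0,.057,0])); u,v=map(int,q)
    x0,y0=max(0,u-50),max(0,v-50); tiles.append(cv2.resize(S[n][0][y0:y0+100,x0:x0+100],(400,400),interpolation=cv2.INTER_CUBIC)); print(x0,y0)
    C=S[n][1]; b=(C[...,2]>.235)&(C[...,2]<.262)&(np.hypot(C[...,0]-p[0],C[...,1]-p[1])<.09)
    for bb,s,c in blobs(b.astype(np.uint8),5): print(s.tolist(),C[bb].mean(0),C[bb].min(0),C[bb].max(0))
cv2.imwrite("pics/c2.png",cv2.hconcat(tiles)[:,:,::-1])
E
```

```text
t: 2.52
tool_pos: [0.4766, 0.1199, 0.2506]
tool_rot: [3.141, 0.014, -0.003]
contact_force: [-0.3, -0.1, -0.6]
opening: 0.085
grip_force: 0.0
scene [339.2313 152.9733] [349.0263 141.3295] [328.9934 165.1437]
289 102
top [265.3048 237.2134] [236.0219 237.7386] [294.6435 236.6871]
215 187
```

View pics/c2.png

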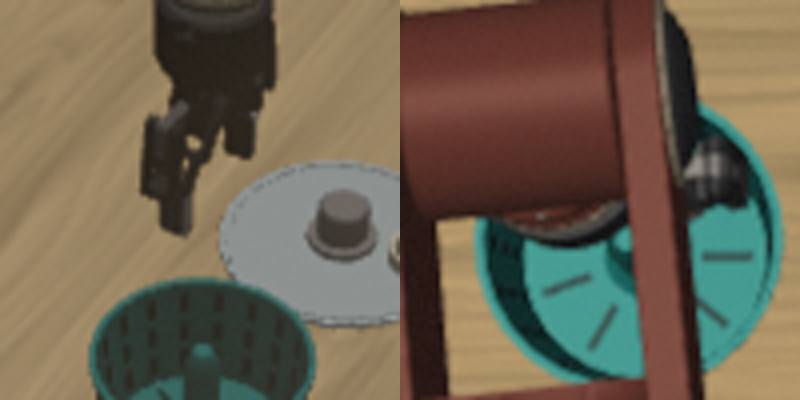

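Scene half of the crop: the fingertips are at about px (333,160) and (349,141), close to where their pose projects. The arm hides the top view. Both cameras agree on the basket-to-tub offset to 2 mm, so I'll go down and grasp.

```bash
python3 -m handwheel '[{"tx":0,"ty":-2,"tz":25,"roll":0},{"tx":0,"ty":0,"tz":25,"roll":0},{"tx":0,"ty":0,"tz":25,"roll":0},{"tx":0,"ty":0,"tz":25,"roll":0},{"tx":0,"ty":0,"tz":25,"roll":0},{"tx":0,"ty":0,"tz":20,"roll":0},{"tx":0,"ty":0,"tz":20,"roll":0},{"tx":0,"ty":0,"tz":16,"roll":0},{"tx":0,"ty":0,"tz":0,"roll":0},{"tx":0,"ty":0,"tz":0,"roll":0}]' && python3 -m handwheel '[{"tx":0,"ty":0,"tz":0,"roll":0},{"tx":0,"ty":0,"tz":0,"roll":0},{"tx":0,"ty":0,"tz":0,"roll":0},{"tx":0,"ty":0,"tz":0,"roll":0},{"tx":0,"ty":0,"tz":0,"roll":0},{"tx":0,"ty":0,"tz":0,"roll":0},{"tx":0,"ty":0,"tz":0,"roll":0},{"tx":0,"ty":0,"tz":0,"roll":0}]' 0 40; python3 go.py .4766 .1216 .07 90
```

```text
t: 3.45
tool_pos: [0.4758, 0.121, 0.0697]
tool_rot: [3.141, 0.011, -0.003]
contact_force: [0.3, 0.5, -0.5]
opening: 0.0848
grip_force: 0.0
t: 4.12
tool_pos: [0.4775, 0.1217, 0.0713]
tool_rot: [-3.141, -0.012, -0.002]
contact_force: [-0.9, 0.3, 5.9]
opening: 0.0267
grip_force: 39.8
t 4.1 pos [0.4775 0.1217 0.0713] tilt 0.002 yawline -89.55 q6 1.66 F [-0.9  0.3  5.9] open 26.7 grip 39.8
tx -0.9 ty 0.1 tz 1.3 roll 0.008 (or +-pi)
```

```bash
python3 -m handwheel '[{"tx":0,"ty":0,"tz":-8,"roll":0},{"tx":0,"ty":0,"tz":-16,"roll":0},{"tx":0,"ty":0,"tz":-20,"roll":0},{"tx":0,"ty":0,"tz":-20,"roll":0},{"tx":0,"ty":0,"tz":-20,"roll":0},{"tx":0,"ty":0,"tz":-20,"roll":0},{"tx":0,"ty":0,"tz":-20,"roll":0},{"tx":0,"ty":0,"tz":-20,"roll":0},{"tx":0,"ty":0,"tz":-20,"roll":0},{"tx":0,"ty":0,"tz":-10,"roll":0},{"tx":0,"ty":0,"tz":0,"roll":0}]' && python3 go.py .4525 -.3603 .245 90
```

```text
t: 5.03
tool_pos: [0.4778, 0.1216, 0.2468]
tool_rot: [-3.141, -0.012, -0.006]
contact_force: [0.4, 0.6, -1.8]
opening: 0.0264
grip_force: 39.7
t 5.0 pos [0.4778 0.1216 0.2468] tilt 0.004 yawline -89.55 q6 1.66 F [ 0.4  0.6 -1.8] open 26.4 grip 39.7
tx -29.0 ty 481.7 tz 1.5 roll 0.008 (or +-pi)
```

```bash
python3 -m handwheel '[{"tx":-1,"ty":8,"tz":0,"roll":0},{"tx":-1,"ty":16,"tz":0,"roll":0},{"tx":-1,"ty":24,"tz":0,"roll":0},{"tx":-1.5,"ty":24,"tz":0,"roll":0},{"tx":-1.5,"ty":24,"tz":0,"roll":0},{"tx":-1.5,"ty":24,"tz":0,"roll":0},{"tx":-1.5,"ty":24,"tz":0,"roll":0},{"tx":-1.5,"ty":24,"tz":0,"roll":0},{"tx":-1.5,"ty":24,"tz":0,"roll":0},{"tx":-1.5,"ty":24,"tz":0,"roll":0},{"tx":-1.5,"ty":24,"tz":0,"roll":0},{"tx":-1.5,"ty":24,"tz":0,"roll":0}]' && python3 -m handwheel '[{"tx":-1.5,"ty":24,"tz":0,"roll":0},{"tx":-1.5,"ty":24,"tz":0,"roll":0},{"tx":-1.5,"ty":24,"tz":0,"roll":0},{"tx":-1.5,"ty":24,"tz":0,"roll":0},{"tx":-1.5,"ty":24,"tz":0,"roll":0},{"tx":-1.5,"ty":24,"tz":0,"roll":0},{"tx":-1.5,"ty":24,"tz":0,"roll":0},{"tx":-1.5,"ty":24,"tz":0,"roll":0},{"tx":0,"ty":18,"tz":0,"roll":0},{"tx":0,"ty":8,"tz":0,"roll":0},{"tx":0,"ty":0,"tz":0,"roll":0},{"tx":0,"ty":0,"tz":0,"roll":0}]' && python3 go.py .4520 -.3610 .245 90;  python3 - <<'E'
from meas import *
S=snap(2); 
for n in S:
    im,C=S[n]; m=mask(im,"teal")
    for b,s,ce in blobs(m,150):
        p=C[b]; z=np.median(p[:,2]); print(n,"teal",s.tolist(),np.percentile(p[:,2],[5,50,80,95]))
        for zz in(.265,.275):
            t=p[abs(p[:,2]-zz)<.005]; print(zz,len(t), circ(t[np.hypot(t[:,0]-.452,t[:,1]+.36)>.06][:,:2]) if len(t)>30 else "")
    z=C[...,2];b=(z>.136)&(z<.148)&(np.hypot(C[...,0]-.45,C[...,1]+.36)<.115)&(np.hypot(C[...,0]-.45,C[...,1]+.36)>.085)
    print("tub",b.sum(),circ(C[b][:,:2]))
cv2.imwrite("pics/c3.png",cv2.hconcat([S["scene"][0][200:400,120:370],S["top"][0][130:330,390:640]])[:,:,::-1])
E
```

```text
t: 6.03
tool_pos: [0.4607, -0.1437, 0.2416]
tool_rot: [-3.14, -0.012, 0.006]
contact_force: [-0.3, -0.3, -2.8]
opening: 0.0272
grip_force: 39.8
t: 7.03
tool_pos: [0.4513, -0.36, 0.2427]
tool_rot: [-3.139, -0.011, 0.003]
contact_force: [0.8, 0.2, -2.5]
opening: 0.0271
grip_force: 39.8
t 7.0 pos [ 0.4513 -0.36    0.2427] tilt 0.003 yawline -89.58 q6 0.76 F [ 0.8  0.2 -2.5] open 27.1 grip 39.8
tx 0.7 ty 1.0 tz -2.3 roll 0.007 (or +-pi)
scene teal [187, 239, 77, 77, 2719] [0.1806 0.224  0.2704 0.2773]
0.265 183 (array([ 0.4531, -0.3614,  0.0789]), np.float64(0.0013124335777289294))
0.275 517 (array([ 0.4534, -0.3616,  0.0807]), np.float64(0.001836264941847018))
tub 553 (array([ 0.4543, -0.3621,  0.0997]), np.float64(0.002263100503733406))
top teal [469, 202, 58, 61, 1444] [0.1799 0.1873 0.2741 0.2791]
0.265 31 (array([ 0.4388, -0.361 ,  0.0868]), np.float64(0.0011882918032843956))
0.275 279 (array([ 0.4474, -0.3582,  0.0811]), np.float64(0.0018674045520463585))
top teal [509, 252, 54, 33, 783] [0.1808 0.231  0.2739 0.3817]
0.265 54 (array([ 0.4502, -0.3566,  0.0811]), np.float64(0.000701477573169917))
0.275 128 (array([ 0.4474, -0.359 ,  0.0798]), np.float64(0.0018250227601661526))
tub 376 (array([ 0.4479, -0.3598,  0.0998]), np.float64(0.002100795291528238))
```

View pics/c3.png

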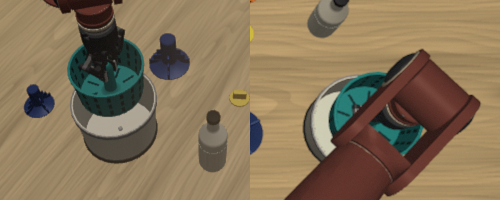

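The crop shows the basket held level over the tub, and the two centres agree within 1 mm in both views. I'll lower it.

```bash
python3 -m handwheel '[{"tx":0.8,"ty":1,"tz":12,"roll":0},{"tx":0,"ty":0,"tz":16,"roll":0},{"tx":0,"ty":0,"tz":16,"roll":0},{"tx":0,"ty":0,"tz":16,"roll":0},{"tx":0,"ty":0,"tz":16,"roll":0},{"tx":0,"ty":0,"tz":16,"roll":0},{"tx":0,"ty":0,"tz":16,"roll":0},{"tx":0,"ty":0,"tz":16,"roll":0},{"tx":0,"ty":0,"tz":12,"roll":0},{"tx":0,"ty":0,"tz":10,"roll":0},{"tx":0,"ty":0,"tz":6,"roll":0},{"tx":0,"ty":0,"tz":4,"roll":0}]' && python3 -m handwheel '[{"tx":0,"ty":0,"tz":3,"roll":0},{"tx":0,"ty":0,"tz":2,"roll":0},{"tx":0,"ty":0,"tz":2,"roll":0},{"tx":0,"ty":0,"tz":2,"roll":0},{"tx":0,"ty":0,"tz":0,"roll":0},{"tx":0,"ty":0,"tz":0,"roll":0}]'; python3 go.py .4520 -.3610 .0763 90
```

```text
t: 8.13
tool_pos: [0.4527, -0.3612, 0.0874]
tool_rot: [-3.141, -0.013, 0.001]
contact_force: [-0.1, -0.2, -1.9]
opening: 0.0266
grip_force: 39.8
t: 8.63
tool_pos: [0.4529, -0.3618, 0.0795]
tool_rot: [3.141, 0.012, 0.0]
contact_force: [0.8, 0.3, -2.1]
opening: 0.0266
grip_force: 39.8
t 8.6 pos [ 0.4529 -0.3618  0.0795] tilt 0.000 yawline -89.56 q6 0.76 F [ 0.8  0.3 -2.1] open 26.6 grip 39.8
tx -0.9 ty -0.8 tz 3.2 roll 0.008 (or +-pi)
```

```bash
python3 -m handwheel '[{"tx":0,"ty":0,"tz":1.5,"roll":0},{"tx":0,"ty":0,"tz":1.5,"roll":0},{"tx":0,"ty":0,"tz":1,"roll":0},{"tx":0,"ty":0,"tz":0,"roll":0},{"tx":0,"ty":0,"tz":0,"roll":0}]'
```

```text
t: 9.05
tool_pos: [0.453, -0.3619, 0.0764]
tool_rot: [3.141, 0.012, 0.0]
contact_force: [-4.4, 2.7, 6.1]
opening: 0.0267
grip_force: 40.5
```

```bash
python3 -m handwheel '[{"tx":0,"ty":0,"tz":0,"roll":0},{"tx":0,"ty":0,"tz":0,"roll":0},{"tx":0,"ty":0,"tz":0,"roll":0},{"tx":0,"ty":0,"tz":0,"roll":0},{"tx":0,"ty":0,"tz":0,"roll":0},{"tx":0,"ty":0,"tz":-20,"roll":0},{"tx":0,"ty":0,"tz":-30,"roll":0},{"tx":0,"ty":0,"tz":-40,"roll":0},{"tx":0,"ty":0,"tz":-40,"roll":0},{"tx":0,"ty":0,"tz":-40,"roll":0},{"tx":0,"ty":0,"tz":0,"roll":0},{"tx":0,"ty":0,"tz":0,"roll":0}]' 60; python3 go.py .448 -.117 .25 90
```

```text
t: 10.05
tool_pos: [0.4542, -0.363, 0.2496]
tool_rot: [3.136, 0.012, 0.009]
contact_force: [-0.1, 0.5, 0.1]
opening: 0.0598
grip_force: 0.0
t 10.1 pos [ 0.4542 -0.363   0.2496] tilt 0.008 yawline -89.55 q6 0.76 F [-0.1  0.5  0.1] open 59.8 grip 0.0
tx -4.3 ty -246.1 tz -1.8 roll 0.008 (or +-pi)
```

```bash
python3 -m handwheel '[{"tx":0,"ty":-10,"tz":0,"roll":0},{"tx":0,"ty":-25,"tz":0,"roll":0},{"tx":0,"ty":-25,"tz":0,"roll":0},{"tx":-1,"ty":-25,"tz":0,"roll":0},{"tx":-1,"ty":-25,"tz":0,"roll":0},{"tx":-1,"ty":-25,"tz":0,"roll":0},{"tx":-1,"ty":-25,"tz":0,"roll":0},{"tx":-1,"ty":-25,"tz":0,"roll":0},{"tx":-1,"ty":-25,"tz":0,"roll":0},{"tx":-1,"ty":-25,"tz":0,"roll":0},{"tx":0,"ty":-11,"tz":0,"roll":0},{"tx":0,"ty":0,"tz":0,"roll":0}]' 85; python3 go.py .446 -.117 .25 90;  python3 - <<'E'
from meas import *
S=snap(3)
for n in S:
    im,C=S[n]; p=C[mask(im,"teal")>0]; 
    for lo,hi in((.098,.118),):
        t=p[(p[:,2]>lo)&(p[:,2]<hi)]; r=np.hypot(t[:,0]-.452,t[:,1]+.361); print(n,"rim",len(t),np.median(t[r>.06][:,2]),circ(t[r>.06][:,:2]),"post",np.median(t[r<.02],axis=0))
    z=C[...,2];r=np.hypot(C[...,0]-.45,C[...,1]+.36);b=(z>.136)&(z<.148)&(r<.115)&(r>.085)
    print("tub",b.sum(),circ(C[b][:,:2]))
cv2.imwrite("pics/c4.png",cv2.hconcat([cv2.resize(S["scene"][0][230:380,160:360],(400,300)),cv2.resize(S["top"][0][170:320,350:550],(400,300))])[:,:,::-1])
E
```

```text
t: 11.05
tool_pos: [0.4429, -0.1133, 0.2431]
tool_rot: [-3.14, -0.017, 0.005]
contact_force: [1.0, -0.2, 0.5]
opening: 0.0847
grip_force: 0.0
t 11.1 pos [ 0.4429 -0.1133  0.2431] tilt 0.004 yawline -89.36 q6 1.15 F [ 1.  -0.2  0.5] open 84.7 grip 0.0
tx 3.0 ty 3.7 tz -6.9 roll 0.011 (or +-pi)
scene rim 531 0.10858115053033845 (array([ 0.4551, -0.3626,  0.0807]), np.float64(0.0022646923837280246)) post [ 0.4582 -0.3659  0.1093]
tub 810 (array([ 0.4542, -0.3619,  0.0997]), np.float64(0.0024584808677235366))
top rim 948 0.10909785809651107 (array([ 0.4489, -0.3604,  0.0806]), np.float64(0.0020449013215639218)) post [ 0.4476 -0.3582  0.1099]
tub 1098 (array([ 0.4478, -0.3595,  0.0996]), np.float64(0.00228547026789835))
```

View pics/c4.png

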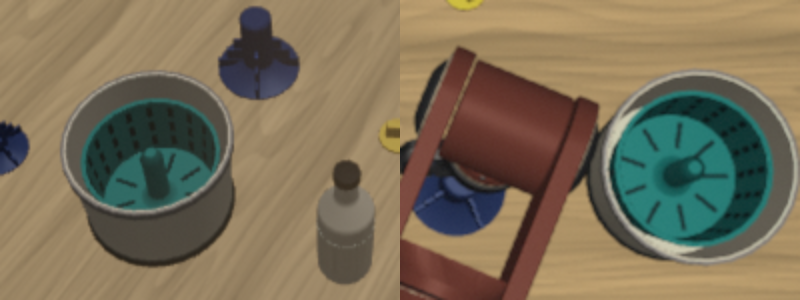

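The crop shows the basket seated level in the tub: the rim is at 109 mm and the centre is 1 mm from the tub's. Next is the agitator.

```bash
python3 - <<'E'
from meas import *
S=load(0)
for n in S:
    C=S[n][1]; z=C[...,2]; r=np.hypot(C[...,0]-.447,C[...,1]+.117)
    b=(z>.003)&(z<.03)&(r<.075); v,u=np.nonzero(max(blobs(b.astype(np.uint8)),key=lambda q:q[1][4])[0])
    print(n,"skirt z",np.median(C[v,u,2]))
    p=plane(n,np.c_[u,v],.004)[:,:2]; h=cv2.convexHull(p.astype(np.float32))[:,0]; print(circ(h))
    b=(z>.106)&(z<.118)&(r<.04); p=plane(n,np.argwhere(b)[:,::-1],.112)[:,:2]; print("top",circ(cv2.convexHull(p.astype(np.float32))[:,0]),p.mean(0))
E
python3 -m handwheel '[{"tx":2,"ty":3.5,"tz":20,"roll":0},{"tx":0,"ty":0,"tz":25,"roll":0},{"tx":0,"ty":0,"tz":25,"roll":0},{"tx":0,"ty":0,"tz":25,"roll":0},{"tx":0,"ty":0,"tz":0,"roll":0},{"tx":0,"ty":0,"tz":0,"roll":0}]'; python3 go.py .445 -.117 .077 90
```

```text
scene skirt z 0.0095376316410547
(array([ 0.4499, -0.1136,  0.0623]), np.float64(0.0041159034882354084))
top (array([ 0.4503, -0.1174,  0.0217]), np.float64(0.0012896774383265698)) [ 0.4492 -0.1177]
top skirt z 0.007958299247754264
(array([ 0.4382, -0.1159,  0.0649]), np.float64(0.0025907640749109288))
top (array([ 0.4424, -0.1131,  0.0213]), np.float64(0.00040972358564668633)) [ 0.4422 -0.1132]
t: 11.65
tool_pos: [0.4448, -0.1197, 0.1487]
tool_rot: [-3.14, -0.01, 0.006]
contact_force: [0.4, 0.2, 0.3]
opening: 0.085
grip_force: 0.0
t 11.7 pos [ 0.4448 -0.1197  0.1487] tilt 0.004 yawline -89.64 q6 1.14 F [0.4 0.2 0.3] open 85.0 grip 0.0
tx 0.5 ty -2.6 tz 71.7 roll 0.006 (or +-pi)
```

```bash
python3 -m handwheel '[{"tx":1.5,"ty":-4,"tz":15,"roll":0},{"tx":0,"ty":0,"tz":20,"roll":0},{"tx":0,"ty":0,"tz":20,"roll":0},{"tx":0,"ty":0,"tz":15,"roll":0},{"tx":0,"ty":0,"tz":0,"roll":0},{"tx":0,"ty":0,"tz":0,"roll":0}]' && python3 -m handwheel '[{"tx":0,"ty":0,"tz":0,"roll":0},{"tx":0,"ty":0,"tz":0,"roll":0},{"tx":0,"ty":0,"tz":0,"roll":0},{"tx":0,"ty":0,"tz":0,"roll":0},{"tx":0,"ty":0,"tz":0,"roll":0},{"tx":0,"ty":0,"tz":0,"roll":0},{"tx":0,"ty":0,"tz":0,"roll":0}]' 0 40; python3 go.py .445 -.117 .077 90
```

```text
t: 12.15
tool_pos: [0.4481, -0.1159, 0.0816]
tool_rot: [3.141, 0.011, 0.001]
contact_force: [0.4, -0.4, 0.4]
opening: 0.0848
grip_force: 0.0
t: 12.73
tool_pos: [0.4485, -0.1154, 0.082]
tool_rot: [3.141, 0.013, 0.004]
contact_force: [0.1, 1.9, 6.2]
opening: 0.0429
grip_force: 40.3
t 12.7 pos [ 0.4485 -0.1154  0.082 ] tilt 0.002 yawline -89.54 q6 1.15 F [0.1 1.9 6.2] open 42.9 grip 40.3
tx -3.5 ty 1.6 tz 5.0 roll 0.008 (or +-pi)
```

```bash
python3 -m handwheel '[{"tx":0,"ty":0,"tz":-6,"roll":0},{"tx":0,"ty":0,"tz":-14,"roll":0},{"tx":0,"ty":0,"tz":-20,"roll":0},{"tx":0,"ty":0,"tz":-20,"roll":0},{"tx":0,"ty":0,"tz":-20,"roll":0},{"tx":0,"ty":0,"tz":-20,"roll":0},{"tx":0,"ty":0,"tz":-20,"roll":0},{"tx":0,"ty":0,"tz":-20,"roll":0},{"tx":0,"ty":0,"tz":-20,"roll":0},{"tx":0,"ty":0,"tz":-10,"roll":0},{"tx":0,"ty":0,"tz":0,"roll":0}]' && python3 go.py .4535 -.362 .25 90
```

```text
t: 13.65
tool_pos: [0.4485, -0.1157, 0.2531]
tool_rot: [3.139, 0.012, 0.007]
contact_force: [-0.2, 1.0, -1.8]
opening: 0.0428
grip_force: 41.0
t 13.7 pos [ 0.4485 -0.1157  0.2531] tilt 0.005 yawline -89.55 q6 1.15 F [-0.2  1.  -1.8] open 42.8 grip 41.0
tx 3.1 ty 246.3 tz 3.7 roll 0.008 (or +-pi)
```

```bash
python3 -m handwheel '[{"tx":0,"ty":8,"tz":0,"roll":0},{"tx":0,"ty":18,"tz":0,"roll":0},{"tx":0.5,"ty":24,"tz":0,"roll":0},{"tx":0.5,"ty":24,"tz":0,"roll":0},{"tx":0.5,"ty":24,"tz":0,"roll":0},{"tx":0.5,"ty":24,"tz":0,"roll":0},{"tx":0.5,"ty":24,"tz":0,"roll":0},{"tx":0.5,"ty":24,"tz":0,"roll":0},{"tx":0.5,"ty":24,"tz":0,"roll":0},{"tx":0,"ty":24,"tz":0,"roll":0},{"tx":0,"ty":18,"tz":0,"roll":0},{"tx":0,"ty":10,"tz":0,"roll":0}]' && python3 -m handwheel '[{"tx":0,"ty":0,"tz":0,"roll":0},{"tx":0,"ty":0,"tz":0,"roll":0},{"tx":0,"ty":0,"tz":0,"roll":0}]'; python3 go.py .454 -.362 .098 90;  python3 - <<'E'
from meas import *
S=snap(4)
for n in S:
    im,C=S[n]; m=mask(im,"navy")|0; r=np.hypot(C[...,0]-.452,C[...,1]+.361); z=C[...,2]
    p=C[(m>0)&(r<.1)&(z>.15)]; print(n,"agit",len(p),np.percentile(p[:,2],[5,25,50,75,95]) if len(p) else "")
    b=(z>.165)&(z<.20)&(r<.075); v,u=np.nonzero(b); q=plane(n,np.c_[u,v],.175)[:,:2]
    if len(q)>20: print("skirt",len(q),circ(cv2.convexHull(q.astype(np.float32))[:,0]))
cv2.imwrite("pics/c5.png",cv2.hconcat([cv2.resize(S["scene"][0][200:350,140:340],(400,300)),cv2.resize(S["top"][0][170:320,400:600],(400,300))])[:,:,::-1])
E
```

```text
t: 14.65
tool_pos: [0.4515, -0.3628, 0.2473]
tool_rot: [-3.139, -0.009, 0.005]
contact_force: [-0.7, 0.6, -1.9]
opening: 0.0431
grip_force: 41.1
t: 14.9
tool_pos: [0.4526, -0.3602, 0.2494]
tool_rot: [-3.14, -0.013, 0.002]
contact_force: [0.8, -0.6, -2.0]
opening: 0.0428
grip_force: 41.1
t 14.9 pos [ 0.4526 -0.3602  0.2494] tilt 0.002 yawline -89.52 q6 0.76 F [ 0.8 -0.6 -2. ] open 42.8 grip 41.1
tx 1.5 ty 2.1 tz 151.4 roll 0.008 (or +-pi)
scene agit 937 [0.1697 0.1732 0.1772 0.1886 0.2801]
skirt 1129 (array([ 0.4539, -0.3617,  0.0579]), np.float64(0.000804706625477751))
top agit 635 [0.17   0.1729 0.1757 0.1804 0.2831]
skirt 596 (array([ 0.4461, -0.3566,  0.0573]), np.float64(0.00028660249564484115))
```

View pics/c5.png

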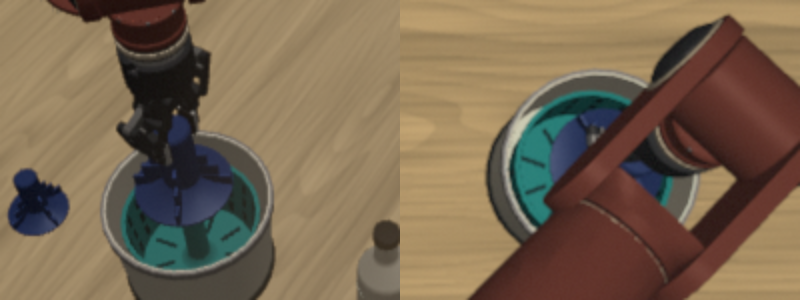

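```bash
python3 -m handwheel '[{"tx":1.5,"ty":2.2,"tz":10,"roll":0},{"tx":0,"ty":0,"tz":15,"roll":0},{"tx":0,"ty":0,"tz":15,"roll":0},{"tx":0,"ty":0,"tz":10,"roll":0},{"tx":0,"ty":0,"tz":5,"roll":0},{"tx":0,"ty":0,"tz":5,"roll":0},{"tx":0,"ty":0,"tz":5,"roll":0},{"tx":0,"ty":0,"tz":5,"roll":0},{"tx":0,"ty":0,"tz":0,"roll":0},{"tx":0,"ty":0,"tz":0,"roll":0}]'
```

```text
t: 15.83
tool_pos: [0.4544, -0.3634, 0.1804]
tool_rot: [3.142, 0.012, -0.0]
contact_force: [0.4, 0.2, -1.1]
opening: 0.043
grip_force: 41.1
```

```bash
python3 -m handwheel '[{"tx":0,"ty":0,"tz":8,"roll":0},{"tx":0,"ty":0,"tz":10,"roll":0},{"tx":0,"ty":0,"tz":12,"roll":0},{"tx":0,"ty":0,"tz":12,"roll":0},{"tx":0,"ty":0,"tz":12,"roll":0},{"tx":0,"ty":0,"tz":10,"roll":0},{"tx":0,"ty":0,"tz":8,"roll":0},{"tx":0,"ty":0,"tz":5,"roll":0},{"tx":0,"ty":0,"tz":2,"roll":0},{"tx":0,"ty":0,"tz":0,"roll":0},{"tx":0,"ty":0,"tz":0,"roll":0}]'
```

```text
t: 16.75
tool_pos: [0.4547, -0.3636, 0.1018]
tool_rot: [3.141, 0.012, 0.001]
contact_force: [0.5, 0.1, -1.0]
opening: 0.0428
grip_force: 41.1
```

```bash
python3 -m handwheel '[{"tx":0,"ty":0,"tz":1.5,"roll":0},{"tx":0,"ty":0,"tz":1.5,"roll":0},{"tx":0,"ty":0,"tz":1,"roll":0},{"tx":0,"ty":0,"tz":0,"roll":0},{"tx":0,"ty":0,"tz":0,"roll":0}]'
```

```text
t: 17.17
tool_pos: [0.4546, -0.3636, 0.0981]
tool_rot: [3.141, 0.012, 0.001]
contact_force: [-0.5, 1.1, 2.2]
opening: 0.043
grip_force: 41.4
```

```bash
python3 -m handwheel '[{"tx":0,"ty":0,"tz":0,"roll":0},{"tx":0,"ty":0,"tz":0,"roll":0},{"tx":0,"ty":0,"tz":0,"roll":0},{"tx":0,"ty":0,"tz":0,"roll":0},{"tx":0,"ty":0,"tz":-10,"roll":0},{"tx":0,"ty":0,"tz":-20,"roll":0},{"tx":0,"ty":0,"tz":-30,"roll":0},{"tx":0,"ty":0,"tz":-30,"roll":0},{"tx":0,"ty":0,"tz":-30,"roll":0},{"tx":0,"ty":0,"tz":-30,"roll":0},{"tx":0,"ty":0,"tz":0,"roll":0},{"tx":0,"ty":0,"tz":0,"roll":0}]' 70; python3 go.py .4697 .382 .25 94.5
```

```text
t: 18.17
tool_pos: [0.4554, -0.3644, 0.2512]
tool_rot: [3.137, 0.012, 0.007]
contact_force: [-1.2, 0.2, -0.0]
opening: 0.0699
grip_force: 0.0
t 18.2 pos [ 0.4554 -0.3644  0.2512] tilt 0.006 yawline -89.55 q6 0.76 F [-1.2  0.2 -0. ] open 69.9 grip 0.0
tx 20.2 ty -746.2 tz -2.1 roll -0.071 (or +-pi)
```

```bash
python3 -m handwheel '[{"tx":1,"ty":-20,"tz":0,"roll":0},{"tx":1,"ty":-35,"tz":0,"roll":0},{"tx":1,"ty":-35,"tz":0,"roll":0},{"tx":1,"ty":-35,"tz":0,"roll":0},{"tx":1,"ty":-35,"tz":0,"roll":0},{"tx":1,"ty":-35,"tz":0,"roll":0},{"tx":1,"ty":-35,"tz":0,"roll":0},{"tx":1,"ty":-35,"tz":0,"roll":0},{"tx":1,"ty":-35,"tz":0,"roll":0},{"tx":1,"ty":-35,"tz":0,"roll":0},{"tx":1,"ty":-35,"tz":0,"roll":0},{"tx":1,"ty":-35,"tz":0,"roll":0}]' 85 && python3 -m handwheel '[{"tx":1,"ty":-35,"tz":0,"roll":0},{"tx":1,"ty":-35,"tz":0,"roll":0},{"tx":1,"ty":-35,"tz":0,"roll":0},{"tx":1,"ty":-35,"tz":0,"roll":0},{"tx":1,"ty":-35,"tz":0,"roll":0},{"tx":1,"ty":-35,"tz":0,"roll":0},{"tx":1,"ty":-35,"tz":0,"roll":0},{"tx":1,"ty":-35,"tz":0,"roll":0},{"tx":0,"ty":-35,"tz":0,"roll":0},{"tx":0,"ty":-26,"tz":0,"roll":0},{"tx":0,"ty":0,"tz":0,"roll":-0.071},{"tx":0,"ty":0,"tz":0,"roll":0}]'; python3 go.py .4697 .382 .25 94.5;  python3 - <<'E'
from meas import *
S=snap(5)
disc(S,.45,-.36,.035,.118,.142,"agit top")
for n in S:
    im,C=S[n]; z=C[...,2]; r=np.hypot(C[...,0]-.452,C[...,1]+.361); p=C[(mask(im,"teal")>0)&(r>.06)&(r<.1)&(z>.098)&(z<.118)]; print(n,circ(p[:,:2]))
    p=C[(r<.016)]; print("median z top",np.median(p[p[:,2]>.11][:,2]))
E
```

```text
t: 19.17
tool_pos: [0.462, 0.0435, 0.2457]
tool_rot: [-3.141, -0.012, 0.004]
contact_force: [-0.2, -0.2, -0.4]
opening: 0.0847
grip_force: 0.0
t: 20.17
tool_pos: [0.4674, 0.3837, 0.245]
tool_rot: [3.137, 0.129, -0.005]
contact_force: [0.8, -0.1, -0.3]
opening: 0.0844
grip_force: 0.0
t 20.2 pos [0.4674 0.3837 0.245 ] tilt 0.004 yawline -85.28 q6 2.05 F [ 0.8 -0.1 -0.3] open 84.4 grip 0.0
tx 2.2 ty 1.9 tz -5.0 roll 0.004 (or +-pi)
agit top scene px [235.1 305.3] centre [ 0.46   -0.3661  0.1267] mec 0.4601 -0.3654 diam 0.0474 n 239
agit top top px [498.5 254.5] centre [ 0.4463 -0.3617  0.1275] mec 0.4453 -0.3621 diam 0.0457 n 346
   crossed [ 0.4506 -0.3627  0.1143] miss 0.0081
scene (array([ 0.455 , -0.3625,  0.0806]), np.float64(0.002288155398453216))
median z top 0.12794974759442357
top (array([ 0.4488, -0.3604,  0.0806]), np.float64(0.0020367271513168856))
median z top 0.12842909142940706
```

Agitator top measures 128 mm, which is 5 + 11 + 112, so it is seated. Next is the lid.

```bash
python3 -m handwheel '[{"tx":2,"ty":0,"tz":25,"roll":0},{"tx":0,"ty":0,"tz":30,"roll":0},{"tx":0,"ty":0,"tz":30,"roll":0},{"tx":0,"ty":0,"tz":30,"roll":0},{"tx":0,"ty":0,"tz":25,"roll":0},{"tx":0,"ty":0,"tz":15,"roll":0},{"tx":0,"ty":0,"tz":0,"roll":0},{"tx":0,"ty":0,"tz":0,"roll":0}]'; python3 go.py .4697 .382 .019 94.5
```

```text
t: 20.93
tool_pos: [0.47, 0.3816, 0.0912]
tool_rot: [3.138, 0.12, -0.004]
contact_force: [-0.3, -0.2, 0.2]
opening: 0.085
grip_force: 0.0
t 20.9 pos [0.47   0.3816 0.0912] tilt 0.003 yawline -85.60 q6 2.05 F [-0.3 -0.2  0.2] open 85.0 grip 0.0
tx -0.1 ty -0.5 tz 72.2 roll -0.002 (or +-pi)
```

```bash
python3 -m handwheel '[{"tx":0,"ty":0,"tz":16,"roll":0},{"tx":0,"ty":0,"tz":20,"roll":0},{"tx":0,"ty":0,"tz":20,"roll":0},{"tx":0,"ty":0,"tz":14,"roll":0},{"tx":0,"ty":0,"tz":0,"roll":0},{"tx":0,"ty":0,"tz":0,"roll":0}]' && python3 -m handwheel '[{"tx":0,"ty":0,"tz":0,"roll":0},{"tx":0,"ty":0,"tz":0,"roll":0},{"tx":0,"ty":0,"tz":0,"roll":0},{"tx":0,"ty":0,"tz":0,"roll":0},{"tx":0,"ty":0,"tz":0,"roll":0},{"tx":0,"ty":0,"tz":0,"roll":0},{"tx":0,"ty":0,"tz":0,"roll":0}]' 0 60; python3 go.py .4697 .382 .019 94.5
```

```text
t: 21.43
tool_pos: [0.4708, 0.3829, 0.0228]
tool_rot: [-3.139, -0.123, -0.0]
contact_force: [0.6, 0.2, 0.2]
opening: 0.0851
grip_force: 0.0
t: 22.02
tool_pos: [0.4716, 0.3834, 0.0242]
tool_rot: [-3.138, -0.124, -0.004]
contact_force: [-1.2, -0.2, 5.7]
opening: 0.0425
grip_force: 61.3
t 22.0 pos [0.4716 0.3834 0.0242] tilt 0.002 yawline -85.48 q6 2.05 F [-1.2 -0.2  5.7] open 42.5 grip 61.3
tx -2.0 ty 1.3 tz 5.2 roll 0.000 (or +-pi)
```

```bash
python3 -m handwheel '[{"tx":0,"ty":0,"tz":0,"roll":0},{"tx":0,"ty":0,"tz":0,"roll":0},{"tx":0,"ty":0,"tz":2.5,"roll":0},{"tx":-1,"ty":0,"tz":2.5,"roll":0},{"tx":0,"ty":0,"tz":0,"roll":0}]' 65 && python3 -m handwheel '[{"tx":0,"ty":0,"tz":0,"roll":0},{"tx":0,"ty":0,"tz":0,"roll":0},{"tx":0,"ty":0,"tz":0,"roll":0},{"tx":0,"ty":0,"tz":0,"roll":0},{"tx":0,"ty":0,"tz":0,"roll":0},{"tx":0,"ty":0,"tz":0,"roll":0}]' 0 60 && python3 -m handwheel '[{"tx":0,"ty":0,"tz":-4,"roll":0},{"tx":0,"ty":0,"tz":-10,"roll":0},{"tx":0,"ty":0,"tz":-15,"roll":0},{"tx":0,"ty":0,"tz":-20,"roll":0},{"tx":0,"ty":0,"tz":-25,"roll":0},{"tx":0,"ty":0,"tz":-25,"roll":0},{"tx":0,"ty":0,"tz":-25,"roll":0},{"tx":0,"ty":0,"tz":-25,"roll":0},{"tx":0,"ty":0,"tz":-20,"roll":0},{"tx":0,"ty":0,"tz":-11,"roll":0},{"tx":0,"ty":0,"tz":0,"roll":0},{"tx":0,"ty":0,"tz":0,"roll":0}]'; python3 go.py .4537 -.361 .20 94.5
```

```text
t: 22.43
tool_pos: [0.4687, 0.3824, 0.0161]
tool_rot: [3.138, 0.124, -0.003]
contact_force: [-0.1, 1.4, -0.3]
opening: 0.0652
grip_force: 0.0
t: 22.93
tool_pos: [0.4702, 0.3842, 0.0203]
tool_rot: [-3.137, -0.123, -0.001]
contact_force: [-6.0, 0.3, 12.5]
opening: 0.0421
grip_force: 66.0
t: 23.93
tool_pos: [0.4694, 0.3827, 0.1969]
tool_rot: [3.139, 0.124, -0.0]
contact_force: [-0.4, 0.1, -3.4]
opening: 0.0421
grip_force: 63.2
t 23.9 pos [0.4694 0.3827 0.1969] tilt 0.000 yawline -85.49 q6 2.05 F [-0.4  0.1 -3.4] open 42.1 grip 63.2
tx -74.1 ty 740.2 tz -3.0 roll 0.000 (or +-pi)
```

```bash
python3 -m handwheel '[{"tx":-1,"ty":8,"tz":0,"roll":0},{"tx":-2,"ty":18,"tz":0,"roll":0},{"tx":-2.5,"ty":26,"tz":0,"roll":0},{"tx":-2.5,"ty":26,"tz":0,"roll":0},{"tx":-2.5,"ty":26,"tz":0,"roll":0},{"tx":-2.5,"ty":26,"tz":0,"roll":0},{"tx":-2.5,"ty":26,"tz":0,"roll":0},{"tx":-2.5,"ty":26,"tz":0,"roll":0},{"tx":-2.5,"ty":26,"tz":0,"roll":0},{"tx":-2.5,"ty":26,"tz":0,"roll":0},{"tx":-2.5,"ty":26,"tz":0,"roll":0},{"tx":-2.5,"ty":26,"tz":0,"roll":0}]' && python3 -m handwheel '[{"tx":-3,"ty":26,"tz":0,"roll":0},{"tx":-3,"ty":26,"tz":0,"roll":0},{"tx":-3,"ty":26,"tz":0,"roll":0},{"tx":-3,"ty":26,"tz":0,"roll":0},{"tx":-3,"ty":26,"tz":0,"roll":0},{"tx":-3,"ty":26,"tz":0,"roll":0},{"tx":-3,"ty":26,"tz":0,"roll":0},{"tx":-3,"ty":26,"tz":0,"roll":0},{"tx":-3,"ty":26,"tz":0,"roll":0},{"tx":-3,"ty":26,"tz":0,"roll":0},{"tx":-3,"ty":26,"tz":0,"roll":0},{"tx":-3,"ty":26,"tz":0,"roll":0}]' && python3 -m handwheel '[{"tx":-2.5,"ty":26,"tz":0,"roll":0},{"tx":-2.5,"ty":26,"tz":0,"roll":0},{"tx":-2,"ty":20,"tz":0,"roll":0},{"tx":-2,"ty":16,"tz":0,"roll":0},{"tx":-1,"ty":8,"tz":0,"roll":0},{"tx":0,"ty":0,"tz":0,"roll":0},{"tx":0,"ty":0,"tz":0,"roll":0},{"tx":0,"ty":0,"tz":0,"roll":0}]';  python3 go.py .4515 -.361 .20 94.5
```

```text
t: 24.93
tool_pos: [0.4624, 0.0939, 0.1948]
tool_rot: [3.139, 0.124, -0.006]
contact_force: [-0.4, -0.6, -3.4]
opening: 0.0426
grip_force: 63.4
t: 25.93
tool_pos: [0.451, -0.2191, 0.1947]
tool_rot: [-3.137, -0.123, 0.006]
contact_force: [1.5, 0.6, -1.8]
opening: 0.0422
grip_force: 63.4
t: 26.6
tool_pos: [0.4503, -0.3137, 0.1968]
tool_rot: [-3.138, -0.125, 0.001]
contact_force: [-0.3, 0.5, -2.6]
opening: 0.0425
grip_force: 63.5
t 26.6 pos [ 0.4503 -0.3137  0.1968] tilt 0.001 yawline -85.44 q6 0.75 F [-0.3  0.5 -2.6] open 42.5 grip 63.5
tx -2.6 ty 47.2 tz -3.3 roll 0.001 (or +-pi)
```

```bash
python3 -m handwheel '[{"tx":-1,"ty":12,"tz":0,"roll":0},{"tx":-1,"ty":18,"tz":0,"roll":0},{"tx":-1,"ty":12,"tz":0,"roll":0},{"tx":0,"ty":5,"tz":0,"roll":0},{"tx":0,"ty":0,"tz":0,"roll":0},{"tx":0,"ty":0,"tz":0,"roll":0},{"tx":0,"ty":0,"tz":0,"roll":0}]';  python3 go.py .4515 -.361 .20 94.5; python3 - <<'E'
from meas import *
S=snap(6)
for n in S:
    im,C=S[n]; z=C[...,2]; r=np.hypot(C[...,0]-.451,C[...,1]+.361); h=hsv(im)
    b=(z>.184)&(z<.205)&(r<.12)&(h[...,1]<45)&(h[...,2]>70); v,u=np.nonzero(b); print(n,len(u),"z",np.median(C[b][:,2]),"plate tilt fit",end=" ")
    m=b&(r>.06); A=np.c_[C[m][:,:2]-[.451,-.361],np.ones(m.sum())]; k=np.linalg.lstsq(A,C[m][:,2],rcond=None)[0]; print(k)
    q=plane(n,np.c_[u,v],k[2])[:,:2]; print(circ(cv2.convexHull(q.astype(np.float32))[:,0]))
cv2.imwrite("pics/c6.png",cv2.hconcat([cv2.resize(S["scene"][0][200:350,140:340],(400,300)),cv2.resize(S["top"][0][170:320,400:600],(400,300))])[:,:,::-1])
E
```

```text
t: 27.18
tool_pos: [0.4511, -0.3614, 0.1971]
tool_rot: [-3.138, -0.124, 0.0]
contact_force: [-0.5, 0.2, -2.5]
opening: 0.0426
grip_force: 63.6
t 27.2 pos [ 0.4511 -0.3614  0.1971] tilt 0.001 yawline -85.47 q6 0.69 F [-0.5  0.2 -2.5] open 42.6 grip 63.6
tx 0.4 ty -0.3 tz -2.9 roll 0.001 (or +-pi)
scene 3636 z 0.1909996216100165 plate tilt fit [0.0044 0.0021 0.191 ]
(array([ 0.454 , -0.3632,  0.1031]), np.float64(0.0005965675404749555))
top 2658 z 0.1914557274630413 plate tilt fit [ 0.0061 -0.001   0.1915]
(array([ 0.4513, -0.3559,  0.0986]), np.float64(0.002236354405925567))
```

View pics/c6.png

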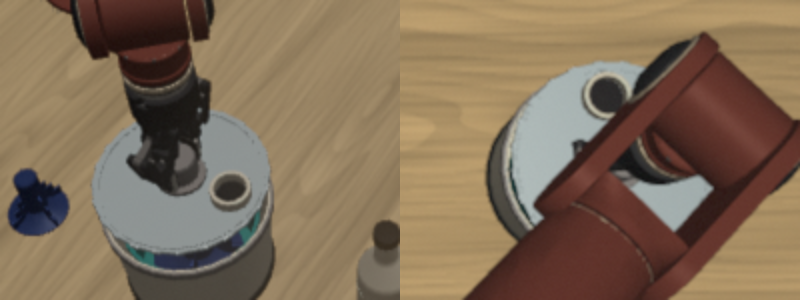

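The crop shows the lid level, 35 mm above the rim, with the neck on the far (+x) side. It needs about 1.5 mm towards +y.

```bash
python3 -m handwheel '[{"tx":0,"ty":-1.4,"tz":5,"roll":0},{"tx":0,"ty":0,"tz":8,"roll":0},{"tx":0,"ty":0,"tz":8,"roll":0},{"tx":0,"ty":0,"tz":5,"roll":0},{"tx":0,"ty":0,"tz":3,"roll":0},{"tx":0,"ty":0,"tz":3,"roll":0},{"tx":0,"ty":0,"tz":2,"roll":0},{"tx":0,"ty":0,"tz":0,"roll":0},{"tx":0,"ty":0,"tz":0,"roll":0}]' && python3 -m handwheel '[{"tx":0,"ty":0,"tz":2,"roll":0},{"tx":0,"ty":0,"tz":2,"roll":0},{"tx":0,"ty":0,"tz":0,"roll":0},{"tx":0,"ty":0,"tz":0,"roll":0}]'
```

```text
t: 28.03
tool_pos: [0.4511, -0.3606, 0.1634]
tool_rot: [3.139, 0.124, 0.0]
contact_force: [0.3, 0.2, -3.3]
opening: 0.0424
grip_force: 63.6
t: 28.37
tool_pos: [0.4509, -0.3604, 0.1592]
tool_rot: [-3.139, -0.124, 0.0]
contact_force: [0.2, -0.7, -3.0]
opening: 0.0423
grip_force: 63.6
```

```bash
python3 -m handwheel '[{"tx":0,"ty":0,"tz":1.5,"roll":0},{"tx":0,"ty":0,"tz":1.5,"roll":0},{"tx":0,"ty":0,"tz":1.2,"roll":0},{"tx":0,"ty":0,"tz":0,"roll":0},{"tx":0,"ty":0,"tz":0,"roll":0}]' && python3 -m handwheel '[{"tx":0,"ty":0,"tz":1,"roll":0},{"tx":0,"ty":0,"tz":0,"roll":0},{"tx":0,"ty":0,"tz":0,"roll":0}]'
```

```text
t: 28.78
tool_pos: [0.451, -0.3604, 0.1549]
tool_rot: [-3.139, -0.124, 0.0]
contact_force: [0.6, 0.9, -4.0]
opening: 0.0424
grip_force: 63.6
t: 29.03
tool_pos: [0.4511, -0.3606, 0.1546]
tool_rot: [3.139, 0.124, 0.001]
contact_force: [0.6, 0.7, 0.1]
opening: 0.0422
grip_force: 64.2
```

```bash
python3 -m handwheel '[{"tx":0,"ty":0,"tz":0,"roll":0},{"tx":0,"ty":0,"tz":0,"roll":0},{"tx":0,"ty":0,"tz":0,"roll":0},{"tx":0,"ty":0,"tz":0,"roll":0},{"tx":0,"ty":0,"tz":-10,"roll":0},{"tx":0,"ty":0,"tz":-20,"roll":0},{"tx":0,"ty":0,"tz":-30,"roll":0},{"tx":0,"ty":0,"tz":-30,"roll":0},{"tx":0,"ty":0,"tz":-10,"roll":0},{"tx":0,"ty":0,"tz":0,"roll":0},{"tx":0,"ty":0,"tz":0,"roll":0}]' 75; python3 go.py .678 -.1305 .25 114; python3 - <<'E'
from meas import *
S=load(0)
for n in S:
    C=S[n][1]; z=C[...,2]; b=(z>.038)&(z<.055)&(np.hypot(C[...,0]-.678,C[...,1]+.1305)<.03)
    p=plane(n,np.argwhere(b)[:,::-1],.045)[:,:2]; (c,s,a)=cv2.minAreaRect((p*1000).astype(np.float32)); w=np.linalg.svd(p-p.mean(0))[2][0]
    print(n,len(p),c,s,a,"long axis deg",np.degrees(np.arctan2(w[1],w[0])))
E
```

```text
t: 29.95
tool_pos: [0.4511, -0.3606, 0.2546]
tool_rot: [3.138, 0.124, 0.001]
contact_force: [-0.1, 0.3, 0.0]
opening: 0.0749
grip_force: 0.0
t 29.9 pos [ 0.4511 -0.3606  0.2546] tilt 0.001 yawline -85.48 q6 0.69 F [-0.1  0.3  0. ] open 74.9 grip 0.0
tx 244.3 ty -211.6 tz 4.6 roll -0.340 (or +-pi)
scene 69 (681.5828247070312, -132.07855224609375) (34.875999450683594, 15.921321868896484) 29.849042892456055 long axis deg 23.25441992506853
top 82 (674.2598876953125, -128.65652465820312) (35.88043212890625, 12.467447280883789) 24.374500274658203 long axis deg -156.1467384791201
```

```bash
python3 -m handwheel '[{"tx":12,"ty":-10,"tz":0,"roll":0},{"tx":24,"ty":-21,"tz":0,"roll":0},{"tx":24,"ty":-21,"tz":0,"roll":0},{"tx":24,"ty":-21,"tz":0,"roll":0},{"tx":24,"ty":-21,"tz":0,"roll":0},{"tx":24,"ty":-21,"tz":0,"roll":0},{"tx":24,"ty":-21,"tz":0,"roll":0},{"tx":24,"ty":-21,"tz":0,"roll":0},{"tx":24,"ty":-21,"tz":0,"roll":0},{"tx":24,"ty":-21,"tz":0,"roll":0},{"tx":16,"ty":-12,"tz":0,"roll":0},{"tx":0,"ty":0,"tz":0,"roll":-0.11}]' 60 && python3 -m handwheel '[{"tx":0,"ty":0,"tz":20,"roll":-0.11},{"tx":0,"ty":0,"tz":30,"roll":-0.11},{"tx":0,"ty":0,"tz":30,"roll":0},{"tx":0,"ty":0,"tz":30,"roll":0},{"tx":0,"ty":0,"tz":20,"roll":0},{"tx":0,"ty":0,"tz":0,"roll":0},{"tx":0,"ty":0,"tz":0,"roll":0}]'; python3 go.py .678 -.1305 .016 114; python3 - <<'E'
from meas import *
S=snap(7)
for n in S:
    im,C=S[n]; z=C[...,2]; r=np.hypot(C[...,0]-.452,C[...,1]+.361); h=hsv(im)
    b=(z>.140)&(z<.156)&(r<.12)&(h[...,1]<45)&(h[...,2]>70); b=max(blobs(b.astype(np.uint8)),key=lambda q:q[1][4])[0]; v,u=np.nonzero(b)
    m=b&(r<.09)&(r>.04); A=np.c_[C[m][:,:2]-[.452,-.361],np.ones(m.sum())]; k=np.linalg.lstsq(A,C[m][:,2],rcond=None)[0]; print(n,"lid plate",k,end=" ")
    q=plane(n,np.c_[u,v],.148)[:,:2]; print(circ(cv2.convexHull(q.astype(np.float32))[:,0]))
    dark=((h[...,2]<75)&(np.hypot(C[...,0]-.518,C[...,1]+.356)<.03)&(z<.175)&(z>.13)).astype(np.uint8)
    for bb,s,c in blobs(dark,40): 
        v,u=np.nonzero(bb); e=cv2.minAreaRect(np.c_[u,v].astype(np.float32)); print("hole",s.tolist(),e, plane(n,[e[0],c],.164))
cv2.imwrite("pics/c7.png",cv2.hconcat([cv2.resize(S["scene"][0][200:350,180:380],(400,300)),cv2.resize(S["top"][0][130:280,360:560],(400,300))])[:,:,::-1])
E
```

```text
t: 30.95
tool_pos: [0.6785, -0.1273, 0.2501]
tool_rot: [-3.124, -0.305, 0.006]
contact_force: [0.4, -0.1, 0.0]
opening: 0.0599
grip_force: 0.0
t: 31.53
tool_pos: [0.6753, -0.1302, 0.1201]
tool_rot: [-3.073, -0.637, 0.01]
contact_force: [0.2, 0.3, -0.1]
opening: 0.0599
grip_force: 0.0
t 31.5 pos [ 0.6753 -0.1302  0.1201] tilt 0.007 yawline -66.58 q6 0.86 F [ 0.2  0.3 -0.1] open 59.9 grip 0.0
tx 2.9 ty 1.8 tz 104.1 roll -0.010 (or +-pi)
scene lid plate [0.0039 0.001  0.1482] (array([ 0.4546, -0.3626,  0.1038]), np.float64(0.000814714347855966))
hole [250, 300, 14, 10, 109] ((256.5, 304.5), (9.0, 13.0), 90.0) [[ 0.5202 -0.3569  0.164 ]
 [ 0.5205 -0.3572  0.164 ]]
top lid plate [-0.0004 -0.0008  0.1486] (array([ 0.4475, -0.3597,  0.1032]), np.float64(0.0005459411842106209))
hole [490, 213, 15, 16, 198] ((497.0, 220.5), (15.0, 14.0), 90.0) [[ 0.5137 -0.3526  0.164 ]
 [ 0.5135 -0.3528  0.164 ]]
```

View pics/c7.png

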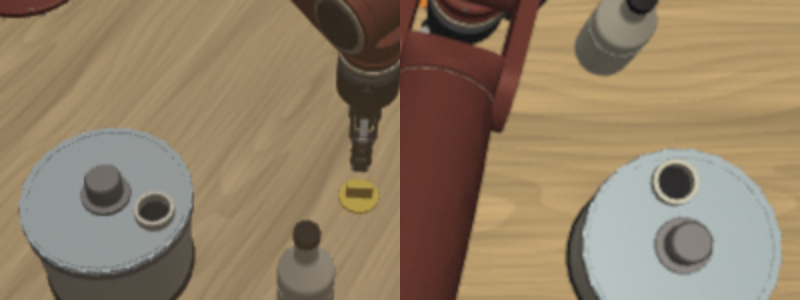

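The crop shows the lid home and level: plate at 148 mm, centre within 1 mm of the tub's. The neck hole is at scene px (256,304) and top px (497,220), and the gripper is above the stopper.

```bash
python3 -m handwheel '[{"tx":2.5,"ty":1,"tz":20,"roll":-0.01},{"tx":0,"ty":0,"tz":25,"roll":0},{"tx":0,"ty":0,"tz":20,"roll":0},{"tx":0,"ty":0,"tz":15,"roll":0},{"tx":0,"ty":0,"tz":10,"roll":0},{"tx":0,"ty":0,"tz":0,"roll":0},{"tx":0,"ty":0,"tz":0,"roll":0},{"tx":0,"ty":0,"tz":0,"roll":0}]'; python3 go.py .678 -.1305 .024 114
```

```text
t: 32.3
tool_pos: [0.6816, -0.1312, 0.0361]
tool_rot: [3.072, 0.653, 0.004]
contact_force: [1.1, 0.6, -0.1]
opening: 0.0597
grip_force: 0.0
t 32.3 pos [ 0.6816 -0.1312  0.0361] tilt 0.003 yawline -66.00 q6 0.85 F [ 1.1  0.6 -0.1] open 59.7 grip 0.0
tx -3.0 ty -2.2 tz 12.1 roll -0.000 (or +-pi)
```

```bash
python3 -m handwheel '[{"tx":-2.5,"ty":-1.5,"tz":4,"roll":0},{"tx":0,"ty":0,"tz":4,"roll":0},{"tx":0,"ty":0,"tz":3.5,"roll":0},{"tx":0,"ty":0,"tz":0,"roll":0},{"tx":0,"ty":0,"tz":0,"roll":0},{"tx":0,"ty":0,"tz":0,"roll":0}]' && python3 -m handwheel '[{"tx":0,"ty":0,"tz":0,"roll":0},{"tx":0,"ty":0,"tz":0,"roll":0},{"tx":0,"ty":0,"tz":0,"roll":0},{"tx":0,"ty":0,"tz":0,"roll":0},{"tx":0,"ty":0,"tz":0,"roll":0},{"tx":0,"ty":0,"tz":0,"roll":0},{"tx":0,"ty":0,"tz":0,"roll":0},{"tx":0,"ty":0,"tz":0,"roll":0}]' 0 25; python3 go.py .678 -.1305 .024 114
```

```text
t: 32.8
tool_pos: [0.6774, -0.1305, 0.0226]
tool_rot: [-3.073, -0.653, 0.0]
contact_force: [-0.0, 0.0, -1.0]
opening: 0.0598
grip_force: 0.0
t: 33.47
tool_pos: [0.6774, -0.1305, 0.0226]
tool_rot: [3.073, 0.653, 0.0]
contact_force: [-0.3, 0.7, -0.5]
opening: 0.0115
grip_force: 31.9
t 33.5 pos [ 0.6774 -0.1305  0.0226] tilt 0.000 yawline -66.00 q6 0.85 F [-0.3  0.7 -0.5] open 11.5 grip 31.9
tx 0.5 ty 0.2 tz -1.4 roll -0.000 (or +-pi)
```

```bash
python3 -m handwheel '[{"tx":0,"ty":0,"tz":-5,"roll":0},{"tx":0,"ty":0,"tz":-15,"roll":0},{"tx":0,"ty":0,"tz":-25,"roll":0},{"tx":0,"ty":0,"tz":-30,"roll":0},{"tx":0,"ty":0,"tz":-30,"roll":0},{"tx":0,"ty":0,"tz":-30,"roll":0},{"tx":0,"ty":0,"tz":-30,"roll":0},{"tx":0,"ty":0,"tz":-30,"roll":0},{"tx":0,"ty":0,"tz":-25,"roll":0.11},{"tx":0,"ty":0,"tz":-10,"roll":0.12},{"tx":0,"ty":0,"tz":0,"roll":0.11},{"tx":0,"ty":0,"tz":0,"roll":0}]'; python3 go.py .5164 -.355 .22 94.5
```

```text
t: 34.47
tool_pos: [0.6781, -0.1307, 0.2563]
tool_rot: [3.138, 0.121, 0.007]
contact_force: [0.2, 0.3, -0.6]
opening: 0.0116
grip_force: 31.9
t 34.5 pos [ 0.6781 -0.1307  0.2563] tilt 0.005 yawline -85.58 q6 1.20 F [ 0.2  0.3 -0.6] open 11.6 grip 31.9
tx -178.7 ty 211.1 tz 35.9 roll -0.001 (or +-pi)
```

```bash
python3 -m handwheel '[{"tx":-8,"ty":10,"tz":0,"roll":0},{"tx":-17,"ty":20,"tz":0,"roll":0},{"tx":-18,"ty":21,"tz":0,"roll":0},{"tx":-18,"ty":21,"tz":0,"roll":0},{"tx":-18,"ty":21,"tz":0,"roll":0},{"tx":-18,"ty":21,"tz":0,"roll":0},{"tx":-18,"ty":21,"tz":0,"roll":0},{"tx":-18,"ty":21,"tz":0,"roll":0},{"tx":-18,"ty":21,"tz":0,"roll":0},{"tx":-15,"ty":18,"tz":0,"roll":0},{"tx":-9,"ty":12,"tz":0,"roll":0},{"tx":-4,"ty":4,"tz":0,"roll":0}]' && python3 -m handwheel '[{"tx":0,"ty":0,"tz":12,"roll":0},{"tx":0,"ty":0,"tz":12,"roll":0},{"tx":0,"ty":0,"tz":8,"roll":0},{"tx":0,"ty":0,"tz":0,"roll":0},{"tx":0,"ty":0,"tz":0,"roll":0},{"tx":0,"ty":0,"tz":0,"roll":0}]'; python3 go.py .5164 -.355 .1726 94.5; python3 - <<'E'
from meas import *
S=snap(8); z0=ctrl.get_obs()["tool_pos"][2]-.0226+.019
for n in S:
    im,C=S[n]; m=mask(im,"yellow")>0; z=C[...,2]
    b=m&(np.hypot(C[...,0]-.516,C[...,1]+.355)<.05); v,u=np.nonzero(b); print(n,len(u),"z",np.median(C[b][:,2]) if len(u) else "")
    if len(u)<15: continue
    b=b&(abs(z-z0)<.008); v,u=np.nonzero(b); q=plane(n,np.c_[u,v],z0)[:,:2]; print("flange",len(q),circ(cv2.convexHull(q.astype(np.float32))[:,0]))
cv2.imwrite("pics/c8.png",cv2.hconcat([cv2.resize(S["scene"][0][240:340,190:323],(400,300)),cv2.resize(S["top"][0][170:270,430:563],(400,300))])[:,:,::-1])
E
```

```text
t: 35.47
tool_pos: [0.5137, -0.3568, 0.252]
tool_rot: [-3.139, -0.122, 0.002]
contact_force: [0.3, 0.2, -1.2]
opening: 0.0111
grip_force: 31.9
t: 35.97
tool_pos: [0.5161, -0.3543, 0.2204]
tool_rot: [-3.139, -0.126, 0.0]
contact_force: [1.5, -0.1, -0.8]
opening: 0.0114
grip_force: 31.9
t 36.0 pos [ 0.5161 -0.3543  0.2204] tilt 0.000 yawline -85.41 q6 0.77 F [ 1.5 -0.1 -0.8] open 11.4 grip 31.9
tx 0.3 ty 0.7 tz 47.8 roll 0.002 (or +-pi)
scene 185 z 0.21701629659840815
flange 161 (array([ 0.5204, -0.3564,  0.0256]), np.float64(0.0006045132387587445))
top 29 z 0.2441447527085563
flange 11 (array([ 0.5013, -0.3722,  0.0033]), np.float64(0.00030364990245541966))
```

View pics/c8.png

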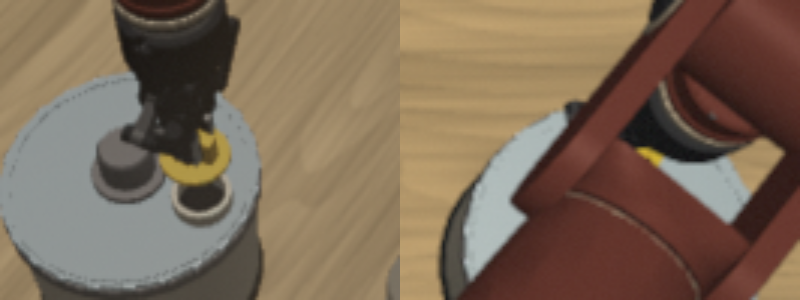

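The crop shows the stopper level above the neck, and the scene view puts it within 0.6 mm of the hole. I'll lower it.

```bash
python3 -m handwheel '[{"tx":0,"ty":0.6,"tz":6,"roll":0},{"tx":0,"ty":0,"tz":8,"roll":0},{"tx":0,"ty":0,"tz":8,"roll":0},{"tx":0,"ty":0,"tz":6,"roll":0},{"tx":0,"ty":0,"tz":4,"roll":0},{"tx":0,"ty":0,"tz":3,"roll":0},{"tx":0,"ty":0,"tz":3,"roll":0},{"tx":0,"ty":0,"tz":3,"roll":0},{"tx":0,"ty":0,"tz":2,"roll":0},{"tx":0,"ty":0,"tz":0,"roll":0},{"tx":0,"ty":0,"tz":0,"roll":0}]' && python3 -m handwheel '[{"tx":0,"ty":0,"tz":1.5,"roll":0},{"tx":0,"ty":0,"tz":1,"roll":0},{"tx":0,"ty":0,"tz":1,"roll":0},{"tx":0,"ty":0,"tz":0,"roll":0},{"tx":0,"ty":0,"tz":0,"roll":0}]'
```

```text
t: 36.98
tool_pos: [0.5157, -0.3556, 0.1777]
tool_rot: [3.139, 0.124, 0.0]
contact_force: [0.1, 0.1, -0.3]
opening: 0.0113
grip_force: 31.9
t: 37.4
tool_pos: [0.5156, -0.3555, 0.174]
tool_rot: [-3.139, -0.124, 0.0]
contact_force: [-0.0, 0.4, -0.9]
opening: 0.0113
grip_force: 31.9
```

```bash
python3 -m handwheel '[{"tx":0,"ty":0,"tz":1,"roll":0},{"tx":0,"ty":0,"tz":1,"roll":0},{"tx":0,"ty":0,"tz":0,"roll":0},{"tx":0,"ty":0,"tz":0,"roll":0}]'
```

```text
t: 37.73
tool_pos: [0.5158, -0.3557, 0.1728]
tool_rot: [3.139, 0.124, 0.001]
contact_force: [-1.0, 0.5, 3.5]
opening: 0.0117
grip_force: 32.4
```

```bash
python3 -m handwheel '[{"tx":0,"ty":0,"tz":0,"roll":0},{"tx":0,"ty":0,"tz":0,"roll":0},{"tx":0,"ty":0,"tz":0,"roll":0},{"tx":0,"ty":0,"tz":-8,"roll":0},{"tx":0,"ty":0,"tz":-20,"roll":0},{"tx":0,"ty":0,"tz":-30,"roll":0},{"tx":0,"ty":0,"tz":-30,"roll":0},{"tx":0,"ty":-30,"tz":-10,"roll":0},{"tx":0,"ty":-35,"tz":0,"roll":0},{"tx":0,"ty":-35,"tz":0,"roll":0},{"tx":0,"ty":-35,"tz":0,"roll":0},{"tx":0,"ty":-35,"tz":0,"roll":0}]' 45 && python3 -m handwheel '[{"tx":0,"ty":-35,"tz":0,"roll":0},{"tx":0,"ty":-30,"tz":0,"roll":0},{"tx":0,"ty":-10,"tz":0,"roll":0},{"tx":0,"ty":0,"tz":0,"roll":0},{"tx":0,"ty":0,"tz":0,"roll":0}]'; python3 - <<'E'
from meas import *
S=snap(9)
for n in S:
    im,C=S[n]; z=C[...,2]; r=np.hypot(C[...,0]-.452,C[...,1]+.361); h=hsv(im)
    m=(z>.140)&(z<.156)&(r<.09)&(r>.04)&(h[...,1]<45)&(h[...,2]>70); A=np.c_[C[m][:,:2]-[.452,-.361],np.ones(m.sum())]; print(n,"plate",np.linalg.lstsq(A,C[m][:,2],rcond=None)[0])
    b=(mask(im,"yellow")>0)&(np.hypot(C[...,0]-.516,C[...,1]+.355)<.05); f=b&(z<.176)&(z>.16); t=b&(z>.18)
    p=plane(n,np.argwhere(f)[:,::-1],.169)[:,:2]; print("flange z",np.median(C[f][:,2]),circ(cv2.convexHull(p.astype(np.float32))[:,0]),"tab top z",np.percentile(C[t][:,2],90) if t.sum() else "")
cv2.imwrite("pics/c9.png",cv2.hconcat([cv2.resize(S["scene"][0][230:380,160:360],(400,300)),cv2.resize(S["top"][0][170:320,400:600],(400,300))])[:,:,::-1])
E
```

```text
t: 38.73
tool_pos: [0.5019, -0.1848, 0.2708]
tool_rot: [3.139, 0.123, 0.001]
contact_force: [0.4, 0.2, 0.5]
opening: 0.0449
grip_force: 0.0
t: 39.15
tool_pos: [0.4966, -0.1116, 0.2706]
tool_rot: [3.138, 0.125, 0.001]
contact_force: [0.5, -0.3, 0.3]
opening: 0.0448
grip_force: 0.0
scene plate [0.0026 0.0022 0.1482]
flange z 0.16958852956427006 (array([ 0.5196, -0.3564,  0.0257]), np.float64(0.000570989250126092)) tab top z 0.19747600866478163
top plate [0.0014 0.0006 0.1486]
flange z 0.1694565015013192 (array([ 0.5142, -0.3551,  0.0261]), np.float64(0.00048713001732919603)) tab top z 0.19780308283830128
```

View pics/c9.png

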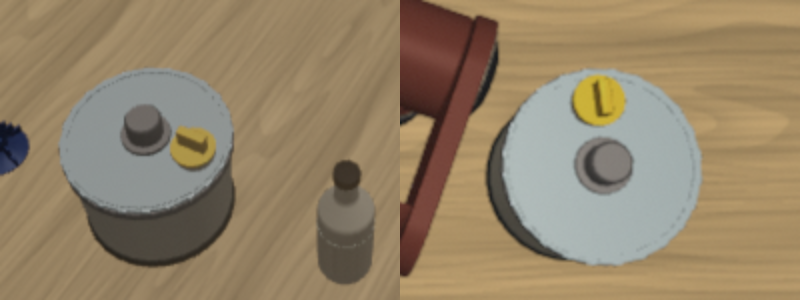

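The stopper is home with its flange top at 169 mm, the lid is level, and the gripper is clear of everything. I'm handing it in.

```bash
python3 -c "
from station import ctrl
print(ctrl.finish_job())"
```

```text
the job is handed in; nothing more can be done
None
```

The washer is back together and handed in at about 39 s: the basket, agitator, lid and stopper all measured home and let go, and the jug, bottle and brush were left alone; the hand-in returned no verdict.

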